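# Refit the clamp shaft of a microtome blade holder

### The job

Put the cleaned steel clamp shaft back into the blade holder: lift it from the blue rest by the middle of its steel shank, push it about halfway into the side bore and let go, then take hold again at the black knob and push it fully home until the collar sits against the holder. Only then swing the black clamp lever round to its stop to lock the shaft, and let go of everything. Leave the other things on the bench where they are.

Things in the scene. Friction and masses are not known exactly. Their poses are not given: they have to be found in the camera images.
- holder: Blade holder: a steel block with a bore, on a dark foot; fixed to the bench. Origin: centre of the underside of the foot, on the bench. Foot 110 (x) x 140 (y) x 14 mm; the clamp block above it is 64 (x) x 150 (y) mm and spans heights 35 to 85 mm. The bore runs along the holder's y axis right through the block. A sloping blade plate and a red guard stand along its +x side up to 100 mm high, from y = -38 mm on; the top near the bore's mouth is clear.
- bore_mouth (a point): Centre of the bore's mouth on the block's -y face, 60 mm above the bench, axes as the holder's: the shaft goes in along +y. Bore 15 mm across, with a countersink 23 mm wide at the face narrowing over 5 mm.
- lever_pivot (a point): Point on the lever's vertical hinge axis, at the height of the lever's handle (101 mm above the bench), on top of the block; axes as the holder's.
- clamp_lever (a joint): Angle of the black clamp lever about its vertical axis. 0: locked, against its stop, the lever pointing along the holder's +y (away from the bore's mouth). It grows anticlockwise seen from above: at 1.57 the lever points along the holder's -x, at 1.8 is the other stop. Stiff: it stays where it is left, and turns with about 2 N at the handle.
- lever_grip (a point): Point on the lever's round handle, 50 mm from the hinge axis. Handle 12 mm thick, its ball end 75 mm from the axis; handle centre 101 mm above the bench, 16 mm above the top of the block. The point's y axis points along the lever to its end.
- shaft_mid (a point): Loose steel clamp shaft, 0.15 to 0.3 kg, lying level in the rest, its axis 52 mm above the bench. Shank 14 mm thick and 150 mm long; this point is on its axis at mid-length. The shaft's y axis points along it towards the tip. Behind the shank come a dark collar 30 mm across and 6 mm thick and a black knob 22 mm across and 32 mm long; centre of mass about 19 mm behind this point. The collar seats on the block when the whole shank is in the bore.
- shaft_tip (a point): The tip of the shaft, on its axis, 75 mm ahead of shaft_mid; tapered over the last 4 mm.
- shaft_knob (a point): Centre of the black knob, on the shaft's axis, 97 mm behind shaft_mid and 22 mm behind the collar's seating face.
- rest: Blue instrument rest, fixed; base 70 (x) x 130 (y) x 6 mm, with two V-notched posts 10 mm thick at y = -50 and +50 mm, reaching 55 mm high and 35 mm wide. The shaft lies in both notches along the rest's y axis. Origin: centre of its underside.
- brush_c (a point): Loose fine section brush with a wooden handle, 170 mm long and 10 mm thick, lying on the bench. Point near its middle. To be left alone.
- driver_c (a point): Loose red-handled screwdriver, 180 mm long, lying on the bench. Point near its middle. To be left alone.
- blade_box_c (a point): Loose grey blade dispenser, 105 x 36 x 18 mm. Point near its middle. To be left alone.
- wash_bottle_c (a point): Loose white plastic bottle, 62 mm across, 160 mm tall, standing. Point near its middle. To be left alone.
- slide_jar_c (a point): Loose glass jar with slides, 60 mm across, 85 mm tall, standing. Point near its middle. To be left alone.
- cassette_green_c (a point): Loose green tissue cassette with wax block, 41 x 28 x 12 mm. Point near its middle. To be left alone.
- cassette_yellow_c (a point): Loose yellow tissue cassette with wax block, 41 x 28 x 12 mm. Point near its middle. To be left alone.
Not all that is in view belongs to the job. Of the things that look like the holder, the largest one is meant.

How it is judged:
On the way, in this order (a step that is already met when the one before it is completed fails the run):
1. the shaft is lifted clear of the rest, held near the middle of its shank (grasp point within 45 mm of shaft_mid) (distance between the grasp point and shaft_mid below 0.045 m and contact force between the fingers and shaft above 1 N and height (world z) of shaft_mid above 0.062 m), for 0.1 s.
2. the shaft is about halfway in the bore (tip 35 to 120 mm deep) and let go (y of shaft_tip in the frame of bore_mouth between 0.035 and 0.12 m and x of shaft_tip in the frame of bore_mouth between -0.004 and 0.004 m and z of shaft_tip in the frame of bore_mouth between -0.004 and 0.004 m and angle between the y axis of shaft_mid and the y axis of bore_mouth, either way round below 0.08 rad and contact force between the fingers and shaft below 0.05 N), for 0.2 s.
3. the gripper holds the shaft again at the knob (grasp point within 35 mm of the knob's centre), still partway in (distance between the grasp point and shaft_knob below 0.035 m and contact force between the fingers and shaft above 1 N and y of shaft_tip in the frame of bore_mouth below 0.13 m and x of shaft_tip in the frame of bore_mouth between -0.004 and 0.004 m and z of shaft_tip in the frame of bore_mouth between -0.004 and 0.004 m and angle between the y axis of shaft_mid and the y axis of bore_mouth, either way round below 0.08 rad), for 0.1 s.
4. the shaft is fully home (collar within 3 mm of the block), the lever not yet swung (y of shaft_tip in the frame of bore_mouth above 0.147 m and x of shaft_tip in the frame of bore_mouth between -0.004 and 0.004 m and z of shaft_tip in the frame of bore_mouth between -0.004 and 0.004 m and angle between the y axis of shaft_mid and the y axis of bore_mouth, either way round below 0.08 rad and value of joint clamp_lever above 0.6 rad), for 0.1 s.
At the end, for the whole second after the job is handed in: The shaft is in the bore with its collar within 3 mm of the block, at rest and released; the clamp lever is within 0.12 rad of its locked stop (y of shaft_tip in the frame of bore_mouth above 0.147 m and x of shaft_tip in the frame of bore_mouth between -0.004 and 0.004 m and z of shaft_tip in the frame of bore_mouth between -0.004 and 0.004 m and angle between the y axis of shaft_mid and the y axis of bore_mouth, either way round below 0.08 rad and value of joint clamp_lever below 0.12 rad and linear speed of shaft below 0.02 m/s and contact force between the fingers and shaft below 0.05 N); the robot touches nothing.
It fails at once if the clamp lever is swung more than halfway shut while the shaft is not home (value of joint clamp_lever below 0.5 rad and y of shaft_tip in the frame of bore_mouth below 0.145 m).
It fails at once if another thing on the bench is moved by more than 40 mm (distance of any of brush_c, driver_c, blade_box_c, wash_bottle_c, slide_jar_c, cassette_green_c, cassette_yellow_c from where it was at the start of the episode above 0.04 m).
It also fails if it takes over 67 s, if anything falls off the work surface, if the arm or the gripper's body presses on something with over 40 N, if the wrist force passes 120 N, or if a joint passes its speed limit or range.

### The arm

A 6-joint arm with a two-finger parallel gripper is mounted at the origin on the work surface. World frame = base frame: x ahead of the robot, y to its left, z up, the work surface at z = 0. Lengths are in m, angles in rad, forces in N, time in s.
With the tool pointing down it reaches from about 0.3 to 0.875 m from the base axis. Payload 4.2 kg.
Tool frame: the origin (TCP) lies midway between the tips of the shut fingers; the grasp point (between the pads) lies 19 mm behind it; z points along the fingers, x is the direction in which the jaws open and shut, and the axes are right-handed (so a half turn about z gives the same grasp; the last joint's range is limited). The gripper opens to 85 mm and grips with 20 to 120 N. Pads are 22 mm wide; open, the fingers measure 114 mm over their backs; the gripper's body (76 mm by 85 mm) begins 54 mm behind the grasp point. The pads swing forward as they close: fully open they stand 13 mm farther back than shut.
Start: joints at [-1.286, 0.32, 1.565, -0, 1.257, -0.02], TCP at [0.173, -0.549, 0.231] pointing down, gripper open.
Joint ranges: [-3.11, 3.11], [-0.84, 2.01], [0.21, 2.61], [-1.34, 4.49], [0.05, 2.63], [-2.56, 2.56]. Speed limits (rad/s): [2.57, 2.57, 3.14, 3.14, 3.14, 3.14].

### API

Orientations are given as [roll, pitch, yaw] about the fixed x, y, z axes, in that order (R = Rz(yaw) Ry(pitch) Rx(roll)).
In Python, from workcell import ctrl gives the robot as it stands.
- The arm moves only by the tool send_rows, never from a script. Its argument "plan" is one flat list of numbers, 4 for each row, row after row: the shift along the tool's x, y, z in cm, then the turn about the tool's z in degrees. In form: [x, y, z, twist, x, y, z, twist, ...]. A call has exactly 10 rows; each row shifts and turns the pose as measured when the row begins, along the tool's axes as they then stand; what a row does not reach is not made up. A row lasts 1/10 s, in which the tool goes at most 50 mm and 8.59 degrees, less where a joint would pass 70% of its speed; a pose out of reach is approached as far as the arm can. A call with a gripper value outside its range is refused whole. "grip" is the closure, from 0 (fully open) to 1 (shut), set as the call begins (left out, the last holds). The fingers move at their own pace and stop on an object; the grip force is fixed at half the most. Time passes only in rows, so rows that do not move let the fingers close, or fill a call up. It gives the time, the measured TCP pose, the force and the opening at its end, in the units of the state.
- ctrl.observe(): the state, without advancing time (a new reading comes with each control period).
- ctrl.camera(name): name is "side" or "top"; returns a dict with "img" (420x560x3 uint8, red, green, blue), "camera_matrix" (3x3 intrinsics, pixels), "R" (3x3) and "t" (3): a world point X has camera coordinates R X + t. Camera axes: x right, y down, z forward; pixel columns grow to the right and rows downward; lengths in m; the calibration is good to about 2 mm. A picture is of the moment at which its call begins. There is no depth.
- ctrl.sign_off(): hands the job in, once; it reports no verdict.
The state is a dict: "time": time; "joint_pos": joint angles; "joint_velocities": joint speeds; "tau": joint torques, N m; "tcp_pos": TCP position; "tcp_rot": TCP orientation; "contact_force": force on the tool from outside, world axes, zero at the start; "torque": the same for the moment, N m; "finger_gap": finger opening in m.
Only numpy, scipy, OpenCV 4.12 (cv2) and the standard library are available. Lean on these libraries where they do the work, as an engineer would, in place of code of your own. Each camera call takes 0.05 s, during which the arm holds its last target.

## Working session

There is one attempt and no reset: what is moved stays moved. The work goes in short steps, Python scripts to look and compute and a tool call to move; the robot and the scene stay as the last step left them, time stands still between calls to the robot, and variables do not carry over. Pictures are saved under pics/ and viewed, and the job is handed in when it is done.

Besides the shell and the picture viewer there is one more tool, called after "Call:" as name(argument=value, ...) on one line, values as JSON. send_rows: Moves the arm, as the interface text tells. Its arguments: {"type":"object","properties":{"plan":{"type":"array","items":{"type":"number"}},"grip":{"type":"number"}},"required":["plan"]}

```bash
mkdir -p pics; ls
python3 - <<'E'
from workcell import ctrl
import cv2,numpy as np
print(ctrl.observe())
for n in("side","top"):
    c=ctrl.camera(n); cv2.imwrite(f"pics/{n}0.png",c["img"][:,:,::-1]); np.savez(f"{n}0.npz",**c)
    print(n,c["camera_matrix"],c["R"],c["t"])
E
```

```text
pics
{'time': 0.0, 'joint_pos': array([-1.28599699e+00,  3.20313886e-01,  1.56570219e+00,  2.79750923e-05,
        1.25738883e+00, -1.99625102e-02]), 'joint_velocities': array([ 0.00102279, -0.00059505,  0.00119594,  0.00120467,  0.00080923,
       -0.00144943]), 'tau': array([ 1.75915227e-05, -4.15524459e+01, -2.34160709e+01,  1.97558825e-05,
        8.30148405e-03, -4.29010981e-06]), 'tcp_pos': array([ 0.1724314 , -0.54802955,  0.23046064]), 'tcp_rot': array([-3.14152989e+00,  1.81136154e-03, -1.26604307e+00]), 'contact_force': array([-0.40405474,  0.3584717 ,  0.27558755]), 'torque': array([-0.00174003,  0.03036539,  0.02260013]), 'finger_gap': 0.0850539912718267}
side [[428.76998464   0.         281.3850437 ]
 [  0.         428.76998464 211.64451536]
 [  0.           0.           1.        ]] [[-0.97069971 -0.24023274 -0.00550391]
 [-0.16173185  0.67010138 -0.72443561]
 [ 0.17772134 -0.70231928 -0.6893205 ]] [0.55692077 0.14004713 1.06294965]
top [[432.69404984   0.         268.65210258]
 [  0.         432.69404984 212.73163777]
 [  0.           0.           1.        ]] [[ 9.57535432e-03 -9.99953746e-01  9.04337681e-04]
 [-9.90486472e-01 -9.60884564e-03 -1.37274247e-01]
 [ 1.37276587e-01  4.18715314e-04 -9.90532666e-01]] [0.00587142 0.58584329 1.36099103]
```

View pics/side0.png

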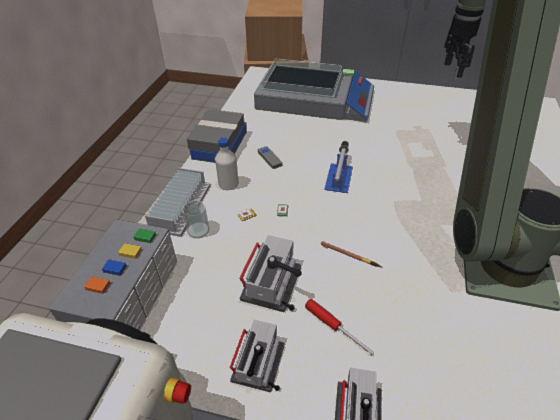

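View pics/top0.png

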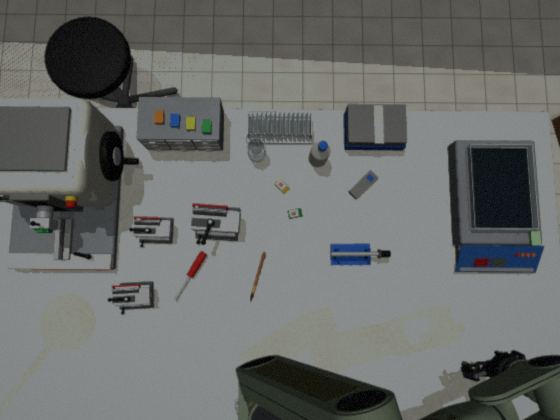

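The top image shows three holder look-alikes, at (216,223), (153,230) and (132,296). There is also the microtome stage at about (62,235). The one at (216,223) looks largest. The shaft on the blue rest is at about (360,254), with its knob at (383,254). I'll check this in close crops.

Run:
```python
import cv2,numpy as np
t=cv2.imread("pics/top0.png"); s=cv2.imread("pics/side0.png")
a=cv2.resize(t[190:320,100:260],None,fx=5,fy=4.6,interpolation=cv2.INTER_CUBIC)
a=cv2.resize(t[190:310,100:260],None,fx=5,fy=5,interpolation=cv2.INTER_CUBIC);cv2.imwrite("pics/c1.png",a)
b=cv2.resize(t[230:280,315:405],None,fx=8,fy=8,interpolation=cv2.INTER_CUBIC);cv2.imwrite("pics/c2.png",b)
b=cv2.resize(s[225:315,230:320],None,fx=6.6,fy=6.6,interpolation=cv2.INTER_CUBIC);cv2.imwrite("pics/c3.png",b)
b=cv2.resize(s[130:200,305:375],None,fx=8,fy=8,interpolation=cv2.INTER_CUBIC);cv2.imwrite("pics/c4.png",b)
```

```text
(no output)
```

View pics/c1.png

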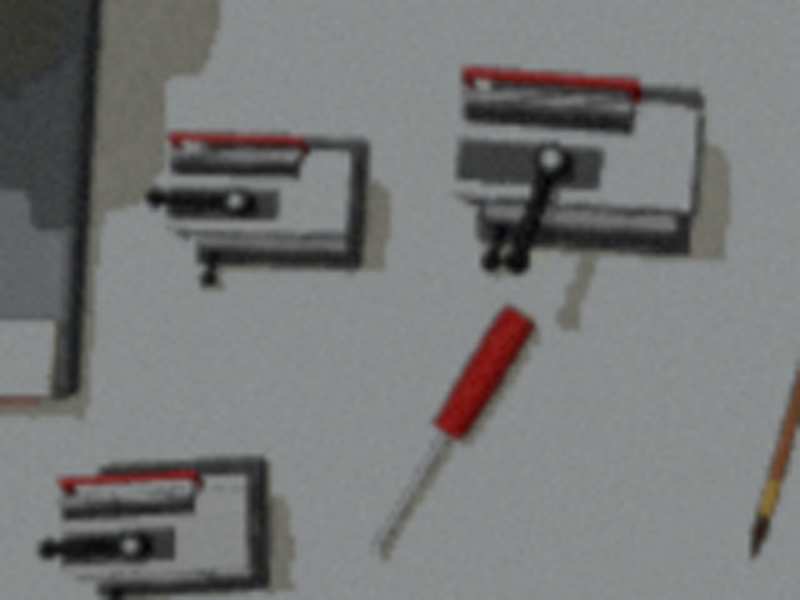

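View pics/c2.png

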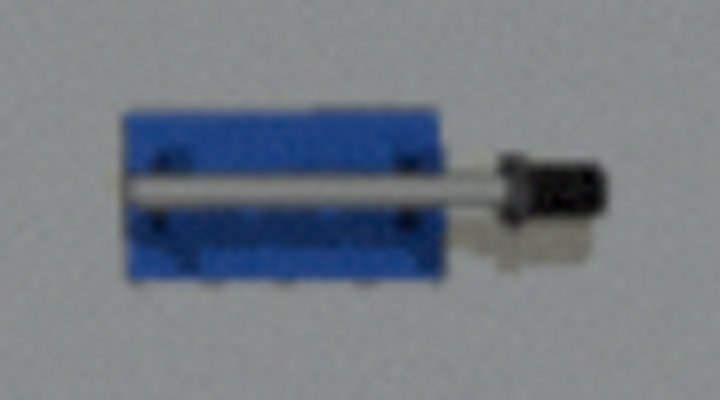

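View pics/c3.png

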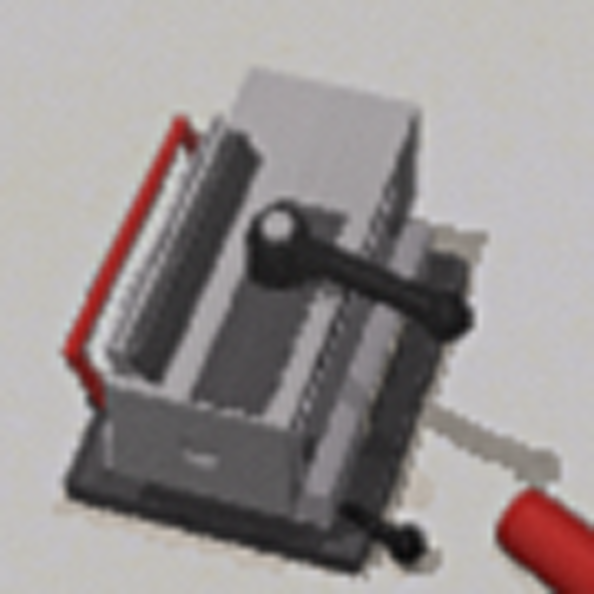

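View pics/c4.png

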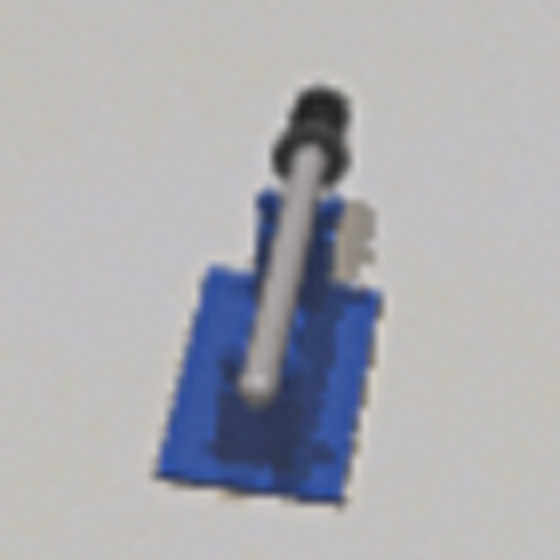

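```bash
cat > h.py <<'E'
import numpy as np,cv2
from scipy.optimize import least_squares
C={n:dict(np.load(f"{n}0.npz")) for n in("side","top")}
def proj(n,P):
    c=C[n];X=np.atleast_2d(P)@c["R"].T+c["t"];p=X@c["camera_matrix"].T
    return p[:,:2]/p[:,2:]
def ray(n,uv,z):
    c=C[n];d=c["R"].T@np.linalg.solve(c["camera_matrix"],[uv[0],uv[1],1]);o=-c["R"].T@c["t"]
    return o+d*(z-o[2])/d[2]
def tri(uvs,uvt):
    return least_squares(lambda X:np.r_[proj("side",X)[0]-uvs,proj("top",X)[0]-uvt],[.4,0,.05])
E
python3 - <<'E'
from h import *
s=lambda a,b:np.array([230+(a+.5)/6.6-.5,225+(b+.5)/6.6-.5])
t=lambda a,b:np.array([100+(a+.5)/5-.5,190+(b+.5)/5-.5])
print("block top z.085")
for k,n,p in[("-x-y","side",s(418,107)),("+x-y","side",s(252,70)),("-x+y","side",s(303,430)),("+x+y","side",s(103,385)),("+x-y","top",t(703,105)),("-x-y","top",t(692,212)),("-x+y","top",t(458,193))]:
    print(k,n,ray(n,p,.085))
print("foot")
for k,n,p,z in[("+x+y","side",s(68,490),.014),("-x+y","side",s(360,572),0.0),("-x-y","top",t(690,254),.007)]:
    print(k,n,ray(n,p,z))
print("lever pivot",[ray(n,p,.112) for n,p in(("side",s(283,222)),("top",t(552,158)))])
print("lever end",[ray(n,p,.101) for n,p in(("side",s(452,312)),("top",t(518,262)))])
s=lambda a,b:np.array([305+(a+.5)/8-.5,130+(b+.5)/8-.5])
t=lambda a,b:np.array([315+(a+.5)/8-.5,230+(b+.5)/8-.5])
print("tip",[ray(n,p,.052) for n,p in(("side",s(257,388)),("top",t(130,188)))])
print("knob end",[ray(n,p,.052) for n,p in(("side",s(323,108)),("top",t(605,189)))])
print("collar",[ray(n,p,.052) for n,p in(("side",s(311,152)),("top",t(514,188)))])
print("rest base corners side",[ray("side",s(*p),.006)[:2] for p in((157,478),(345,500),(382,292),(215,268))])
print("rest base corners top",[ray("top",t(*p),.006)[:2] for p in((125,112),(128,278),(445,278),(438,110))])
E
```

```text
block top z.085
-x-y side [0.51755807 0.11110213 0.085     ]
+x-y side [0.58042739 0.10752802 0.085     ]
-x+y side [0.52240164 0.25793045 0.085     ]
+x+y side [0.59074003 0.25602958 0.085     ]
+x-y top [0.58546238 0.10080315 0.085     ]
-x-y top [0.51805502 0.10640323 0.085     ]
-x+y top [0.52853458 0.25257325 0.085     ]
foot
+x+y side [0.60948278 0.25198635 0.014     ]
-x+y side [0.50511634 0.25131809 0.        ]
-x-y top [0.49757774 0.11272611 0.007     ]
lever pivot [array([0.54469931, 0.19662666, 0.112     ]), array([0.5479083 , 0.19087994, 0.112     ])]
lever end [array([0.48345071, 0.21184502, 0.101     ]), array([0.48475822, 0.21143287, 0.101     ])]
tip [array([ 0.45517262, -0.18784265,  0.052     ]), array([ 0.45695265, -0.18683412,  0.052     ])]
knob end [array([ 0.45599421, -0.36910909,  0.052     ]), array([ 0.45836841, -0.37514823,  0.052     ])]
collar [array([ 0.45647463, -0.33804729,  0.052     ]), array([ 0.45841667, -0.33907687,  0.052     ])]
rest base corners side [array([ 0.48809658, -0.18377415]), array([ 0.41862565, -0.18768735]), array([ 0.42089425, -0.31597177]), array([ 0.487474 , -0.3160682])]
rest base corners top [array([ 0.49018453, -0.1917042 ]), array([ 0.42244899, -0.19225496]), array([ 0.42369049, -0.32167152]), array([ 0.4922458 , -0.32034696])]
```

Run:
```python
from h import *
for n,(x0,x1,y0,y1) in(("top",(185,250,195,250)),("side",(235,310,228,318))):
    g=cv2.cvtColor(C[n]["img"],cv2.COLOR_RGB2GRAY)[y0:y1,x0:x1]
    g=cv2.resize(g,None,fx=4,fy=4,interpolation=cv2.INTER_CUBIC)
    L=cv2.createLineSegmentDetector().detect(g)[0][:,0]
    L=L[np.hypot(L[:,0]-L[:,2],L[:,1]-L[:,3])>45]
    for l in L:
        p=(l+.5)/4-.5+[x0,y0,x0,y0]
        z=.085
        a,b=ray(n,p[:2],z),ray(n,p[2:],z); d=b-a
        print(n,p.round(1),a[:2].round(4),b[:2].round(4),"len",np.hypot(*d[:2]).round(3),"ang",np.rad2deg(np.arctan2(d[1],d[0])).round(1))
```

```text
top [225.8 216.3 193.2 213.9] [0.567  0.1456] [0.5737 0.2478] len 0.102 ang 86.3
top [205.  226.7 190.8 225.4] [0.5337 0.2096] [0.5372 0.2542] len 0.045 ang 85.5
top [237.5 231.  238.9 212.3] [0.5211 0.108 ] [0.5801 0.1049] len 0.059 ang -3.1
top [222.9 230.6 237.4 231.7] [0.5221 0.1536] [0.5189 0.1084] len 0.045 ang -94.1
top [240.7 241.2 227.6 240.6] [0.4896 0.0974] [0.4908 0.1383] len 0.041 ang 88.2
top [228.8 240.1 211.7 239.6] [0.4925 0.1345] [0.4937 0.1878] len 0.053 ang 88.7
top [192.2 202.8 226.8 205.6] [0.6088 0.252 ] [0.6011 0.1431] len 0.109 ang -94.0
top [191.3 217.4 210.7 218.2] [0.5625 0.2534] [0.5607 0.1926] len 0.061 ang -91.7
top [208.2 234.6 235.1 235.9] [0.5091 0.1989] [0.5058 0.1152] len 0.084 ang -92.3
top [221.7 208.1 208.2 209. ] [0.5928 0.1591] [0.5895 0.2013] len 0.042 ang 94.4
top [204.8 211.2 217.  211.2] [0.5826 0.2118] [0.583  0.1736] len 0.038 ang -89.4
top [245.5 222.3 245.5 233.8] [0.5488 0.0836] [0.5125 0.0829] len 0.036 ang -178.9
side [283.2 311.8 239.7 300.2] [0.4934 0.3075] [0.5886 0.3015] len 0.095 ang -3.6
side [256.9 246.9 242.5 277.1] [0.5953 
[... 583 characters left out ...]
9] [0.559  0.2003] len 0.056 ang -93.6
side [248.8 276.1 254.7 264. ] [0.5885 0.2364] [0.5857 0.2005] len 0.036 ang -94.5
side [276.4 271.9 269.5 287.9] [0.5325 0.2107] [0.536  0.2564] len 0.046 ang 85.6
side [254.7 263.9 263.8 244.3] [0.5857 0.2002] [0.5818 0.1382] len 0.062 ang -93.6
side [250.9 265.4 258.4 249.1] [0.5927 0.2065] [0.5899 0.1558] len 0.051 ang -93.2
side [246.2 282.9 258.3 285.9] [0.5887 0.2555] [0.5609 0.2571] len 0.028 ang 176.7
side [283.9 276.3 279.5 287.7] [0.5133 0.2186] [0.5153 0.2507] len 0.032 ang 86.5
side [251.5 297.3 274.5 303.4] [0.5665 0.2887] [0.5158 0.292 ] len 0.051 ang 176.3
side [279.5 237.2 292.9 240.2] [0.5514 0.1074] [0.5181 0.1092] len 0.033 ang 177.0
```

```bash
cat >> h.py <<'E'
def plan(tx,ty,tz,yaw,n=10,total=10,vmax=.048):
    from workcell import ctrl
    o=ctrl.observe();p=o["tcp_pos"].copy();w=o["tcp_rot"][2]
    print("now",o["time"],p.round(4),o["tcp_rot"].round(4),"gap",o["finger_gap"].round(4),"F",o["contact_force"].round(1),"j",o["joint_pos"].round(2))
    d=np.array([tx,ty,tz])-p;dw=(yaw-w+np.pi)%(2*np.pi)-np.pi
    out=[]
    print("dist",np.linalg.norm(d).round(4),"dyaw deg",np.rad2deg(dw).round(2))
    for i in range(n):
        x=np.array([np.cos(w),np.sin(w),0]);y=np.array([np.sin(w),-np.cos(w),0])
        s=d/n*100
        out+=[round(s@x,2),round(s@y,2),round(-s[2],2),round(-np.rad2deg(dw/n),2)]
        w+=dw/n
    out+=[0,0,0,0]*(total-n);print(out)
E
python3 - <<'E'
from h import *
# blob on +y face of holder
c=C["side"];o=-c["R"].T@c["t"];d=c["R"].T@np.linalg.solve(c["camera_matrix"],[230+200.5/6.6-.5,225+457.5/6.6-.5,1])
nrm=np.array([.066,1,0]);q=np.array([.5503,.1075,0])+.15*nrm
print("blob",o+d*((q-o)@nrm)/(d@nrm), "axis x there",q[0])
plan(.457,-.278,.15,.01)
E
```

```text
blob [0.55828144 0.25762662 0.05797183] axis x there 0.5602Traceback (most recent call last):
  File "<stdin>", line 6, in <module>
  File "h.py", line 15, in plan
    print("now",o["time"],p.round(4),o["tcp_rot"].round(4),"gap",o["finger_gap"].round(4),"F",o["contact_force"].round(1),"j",o["joint_pos"].round(2))
                                                                 ^^^^^^^^^^^^^^^^^^^^^
AttributeError: 'float' object has no attribute 'round'
```

```bash
sed -i 's/o\["finger_gap"\].round(4)/round(o["finger_gap"],4)/' h.py
python3 - <<'E'
from h import *
plan(.457,-.278,.15,.01)
E
```

```text
now 0.1 [ 0.1724 -0.5481  0.2306] [-3.1415e+00  1.6000e-03 -1.2661e+00] gap 0.0858 F [0.3 0.3 0.6] j [-1.29  0.32  1.57  0.    1.26 -0.02]
dist 0.4005 dyaw deg 73.11
[np.float64(-1.72), np.float64(-3.52), np.float64(0.81), np.float64(-7.31), np.float64(-1.26), np.float64(-3.72), np.float64(0.81), np.float64(-7.31), np.float64(-0.78), np.float64(-3.85), np.float64(0.81), np.float64(-7.31), np.float64(-0.28), np.float64(-3.91), np.float64(0.81), np.float64(-7.31), np.float64(0.22), np.float64(-3.92), np.float64(0.81), np.float64(-7.31), np.float64(0.72), np.float64(-3.86), np.float64(0.81), np.float64(-7.31), np.float64(1.2), np.float64(-3.73), np.float64(0.81), np.float64(-7.31), np.float64(1.67), np.float64(-3.55), np.float64(0.81), np.float64(-7.31), np.float64(2.1), np.float64(-3.31), np.float64(0.81), np.float64(-7.31), np.float64(2.51), np.float64(-3.02), np.float64(0.81), np.float64(-7.31)]
```

Call:
send_rows(plan=[-1.7, -3.5, 0.8, -7.3, -1.3, -3.7, 0.8, -7.3, -0.8, -3.8, 0.8, -7.3, -0.3, -3.9, 0.8, -7.3, 0.2, -3.9, 0.8, -7.3, 0.7, -3.9, 0.8, -7.3, 1.2, -3.7, 0.8, -7.3, 1.7, -3.5, 0.8, -7.3, 2.1, -3.3, 0.8, -7.3, 2.5, -3.0, 0.8, -7.3], grip=0)

```text
time: 1.1
tcp_pos: [0.4558, -0.2663, 0.1445]
tcp_rot: [-3.139, 0.004, 0.05]
contact_force: [-0.2, 0.4, 0.3]
finger_gap: 0.0853
```

```bash
sed -i 's/round(\(s@.\),2)/float(round(\1,2))/g; s/round(-s\[2\],2),round(-np.rad2deg(dw\/n),2)/float(round(-s[2],2)),float(round(-np.rad2deg(dw\/n),2))/' h.py
python3 - <<'E'
from h import *
plan(.457,-.278,.12,.01,6)
E
```

```text
now 1.1 [ 0.4558 -0.2663  0.1445] [-3.1394  0.0036  0.0502] gap 0.0853 F [-0.2  0.4  0.3] j [-0.55  0.32  1.8  -0.    1.03 -0.6 ]
dist 0.0272 dyaw deg -2.3
[0.01, 0.2, 0.41, 0.38, 0.01, 0.2, 0.41, 0.38, 0.01, 0.2, 0.41, 0.38, 0.01, 0.2, 0.41, 0.38, 0.02, 0.2, 0.41, 0.38, 0.02, 0.2, 0.41, 0.38, 0, 0, 0, 0, 0, 0, 0, 0, 0, 0, 0, 0, 0, 0, 0, 0]
```

Call:
send_rows(plan=[0.0, 0.2, 0.4, 0.4, 0.0, 0.2, 0.4, 0.4, 0.0, 0.2, 0.4, 0.4, 0.0, 0.2, 0.4, 0.4, 0.0, 0.2, 0.4, 0.4, 0.0, 0.2, 0.4, 0.4, 0, 0, 0, 0, 0, 0, 0, 0, 0, 0, 0, 0, 0, 0, 0, 0])

```text
time: 2.1
tcp_pos: [0.455, -0.279, 0.1173]
tcp_rot: [-3.138, 0.006, 0.004]
contact_force: [0.6, 0.3, -0.1]
finger_gap: 0.0851
```

```bash
cat >> h.py <<'E'
def snap(tag,crops):
    from workcell import ctrl
    for n,(x0,x1,y0,y1) in crops.items():
        im=ctrl.camera(n)["img"][:,:,::-1]; f=min(560/(x1-x0),560/(y1-y0))
        cv2.imwrite(f"pics/{n}_{tag}.png",cv2.resize(im[y0:y1,x0:x1],None,fx=f,fy=f,interpolation=cv2.INTER_CUBIC)); print(n,"scale",f)
E
python3 - <<'E'
from h import *
snap("a",{"side":(290,390,110,210),"top":(310,410,210,310)})
plan(.457,-.278,.034,.01,9)
print(proj("top",[[.457,-.278,.12],[.457,-.278,.139]]),proj("side",[.457,-.278,.12]))
E
```

```text
side scale 5.6
top scale 5.6
now 2.2 [ 0.4551 -0.2789  0.1172] [-3.1378  0.0064  0.0037] gap 0.0853 F [ 0.1 -0.1  1.1] j [-0.57  0.36  1.82 -0.    0.97 -0.57]
dist 0.0833 dyaw deg 0.36
[0.02, -0.01, 0.92, -0.04, 0.02, -0.01, 0.92, -0.04, 0.02, -0.01, 0.92, -0.04, 0.02, -0.01, 0.92, -0.04, 0.02, -0.01, 0.92, -0.04, 0.02, -0.01, 0.92, -0.04, 0.02, -0.01, 0.92, -0.04, 0.02, -0.01, 0.92, -0.04, 0.02, -0.01, 0.92, -0.04, 0, 0, 0, 0]
[[364.27554105 252.32481779]
 [365.68081585 252.02666002]] [[342.60631583 140.98953065]]
```

View pics/side_a.png

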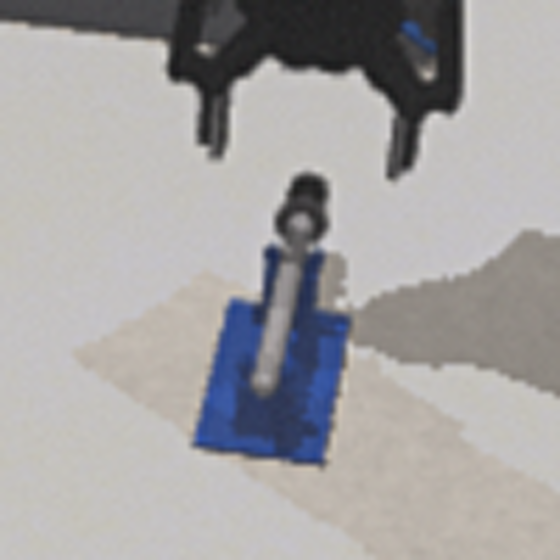

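View pics/top_a.png

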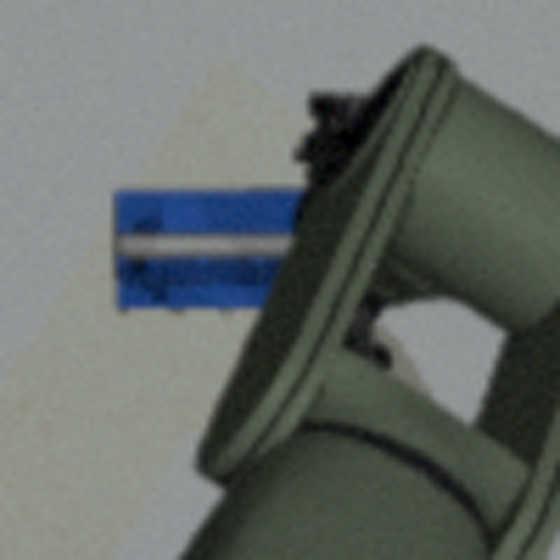

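The side view shows the open fingers, tips at about (328,138) and (361,142), straddling the shaft line. The top view is hidden by the arm. I'll descend to grasp just behind mid-shank.

Call:
send_rows(plan=[0.0, 0, 0.9, 0, 0.0, 0, 0.9, 0, 0.1, 0, 0.9, 0, 0, 0, 0.9, 0, 0.1, 0, 0.9, 0, 0, 0, 0.9, 0, 0, 0, 0.9, 0, 0, 0, 0.9, 0, 0, 0, 0.9, 0, 0, 0, 0.1, 0])

```text
time: 3.2
tcp_pos: [0.4562, -0.2777, 0.0268]
tcp_rot: [-3.136, 0.008, 0.004]
contact_force: [-0.1, -0.4, -0.0]
finger_gap: 0.0852
```

Run:
```python
from h import *
snap("b",{"side":(290,390,110,210)})
plan(.457,-.278,.034,.01,2)
```

```text
side scale 5.6
now 3.25 [ 0.4564 -0.2779  0.0272] [-3.1368  0.0079  0.0045] gap 0.0854 F [ 0.2 -0.3  0.1] j [-0.57  0.47  1.91 -0.    0.76 -0.57]
dist 0.0068 dyaw deg 0.31
[0.03, 0.01, -0.34, -0.16, 0.03, 0.01, -0.34, -0.16, 0, 0, 0, 0, 0, 0, 0, 0, 0, 0, 0, 0, 0, 0, 0, 0, 0, 0, 0, 0, 0, 0, 0, 0, 0, 0, 0, 0, 0, 0, 0, 0]
```

View pics/side_b.png

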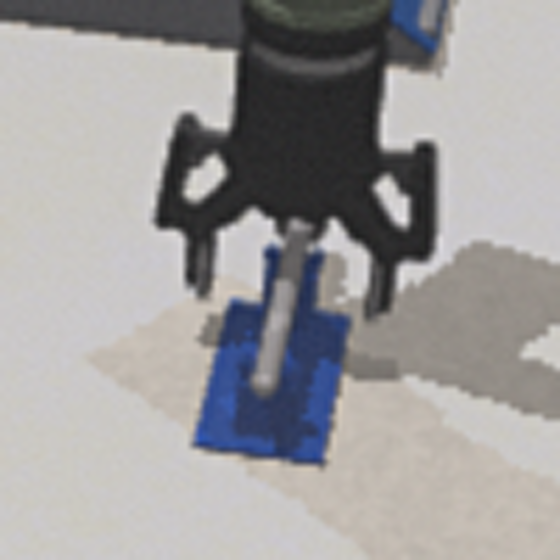

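The shaft runs centred between the fingers, which are at crop x 200 and 380, and the arm has gone 6 mm low. I'll raise it slightly and close.

Call:
send_rows(plan=[0, 0, -0.3, 0, 0, 0, -0.3, 0, 0, 0, 0, 0, 0, 0, 0, 0, 0, 0, 0, 0, 0, 0, 0, 0, 0, 0, 0, 0, 0, 0, 0, 0, 0, 0, 0, 0, 0, 0, 0, 0], grip=1)

```text
time: 4.25
tcp_pos: [0.4573, -0.2787, 0.0356]
tcp_rot: [-3.139, 0.005, 0.005]
contact_force: [-0.0, 0.9, 0.9]
finger_gap: 0.0119
```

Run:
```python
from h import *
plan(.457,-.278,.072,.01,8)
```

```text
now 4.25 [ 0.4573 -0.2787  0.0356] [-3.1391  0.005   0.0049] gap 0.0119 F [-0.   0.9  0.9] j [-0.57  0.46  1.91 -0.    0.78 -0.57]
dist 0.0364 dyaw deg 0.29
[-0.0, -0.01, -0.45, -0.04, -0.0, -0.01, -0.45, -0.04, -0.0, -0.01, -0.45, -0.04, -0.0, -0.01, -0.45, -0.04, -0.0, -0.01, -0.45, -0.04, -0.0, -0.01, -0.45, -0.04, -0.0, -0.01, -0.45, -0.04, -0.0, -0.01, -0.45, -0.04, 0, 0, 0, 0, 0, 0, 0, 0]
```

Call:
send_rows(plan=[0, 0, -0.4, 0, 0, 0, -0.6, 0, 0, 0, -0.6, 0, 0, 0, -0.6, 0, 0, 0, -0.6, 0, 0, 0, -0.6, 0, 0, 0, -0.6, 0, 0, 0, -0.4, 0, 0, 0, 0, 0, 0, 0, 0, 0])

```text
time: 5.25
tcp_pos: [0.457, -0.2783, 0.0831]
tcp_rot: [-3.138, 0.006, 0.004]
contact_force: [-0.5, 0.8, -2.2]
finger_gap: 0.0122
```

Run:
```python
from h import *
snap("c",{"side":(290,390,100,200),"top":(300,400,210,310)})
plan(.545,-.05,.085,-.066,10)
```

```text
side scale 5.6
top scale 5.6
now 5.35 [ 0.4569 -0.2782  0.0829] [-3.1379  0.0063  0.0045] gap 0.0121 F [ 0.4 -0.3 -2.2] j [-0.57  0.4   1.86 -0.    0.89 -0.57]
dist 0.2446 dyaw deg -4.04
[0.89, -2.28, -0.02, 0.4, 0.87, -2.28, -0.02, 0.4, 0.86, -2.29, -0.02, 0.4, 0.84, -2.3, -0.02, 0.4, 0.83, -2.3, -0.02, 0.4, 0.81, -2.31, -0.02, 0.4, 0.79, -2.31, -0.02, 0.4, 0.78, -2.32, -0.02, 0.4, 0.76, -2.32, -0.02, 0.4, 0.74, -2.33, -0.02, 0.4]
```

View pics/side_c.png

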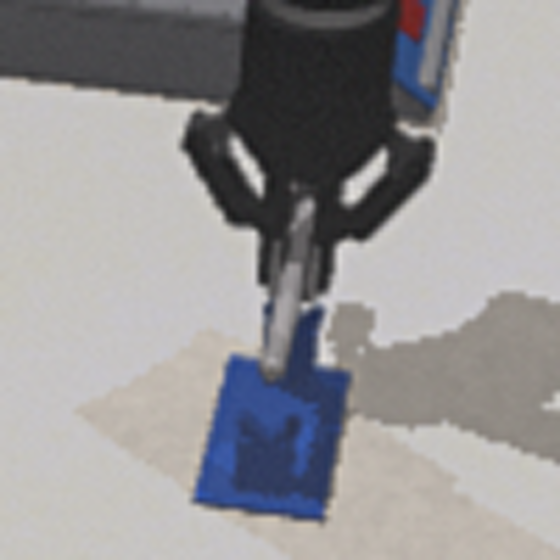

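View pics/top_c.png

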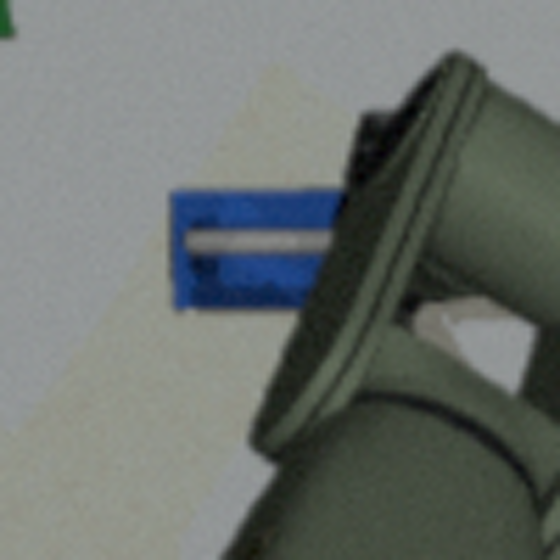

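The shaft is lifted, and its tip is at side (338.7,165.7) and top (333.0,252.9). Next I'll triangulate it and plan the transfer.

Run:
```python
from h import *
r=tri(np.array([338.6,165.5]),np.array([333.,252.8]));print(r.x,r.fun)
print(ray("side",[338.6,165.5],.0995),ray("top",[333.,252.8],.0995))
```

```text
[ 0.45450115 -0.18690461  0.09849838] [-0.34781814 -0.05423442  0.01689299  0.38333203]
[ 0.45340618 -0.18556495  0.0995    ] [ 0.45562462 -0.18671658  0.0995    ]
```

Run:
```python
from h import *
plan(.543,-.028,.055,-.066,9)
```

```text
now 5.35 [ 0.4569 -0.2782  0.0829] [-3.1379  0.0063  0.0045] gap 0.0121 F [ 0.4 -0.3 -2.2] j [-0.57  0.4   1.86 -0.    0.89 -0.57]
dist 0.2661 dyaw deg -4.04
[0.97, -2.78, 0.31, 0.45, 0.95, -2.78, 0.31, 0.45, 0.93, -2.79, 0.31, 0.45, 0.9, -2.8, 0.31, 0.45, 0.88, -2.8, 0.31, 0.45, 0.86, -2.81, 0.31, 0.45, 0.84, -2.82, 0.31, 0.45, 0.82, -2.82, 0.31, 0.45, 0.79, -2.83, 0.31, 0.45, 0, 0, 0, 0]
```

Call:
send_rows(plan=[0.6, -1.5, 0, 0.4, 1.0, -2.6, 0, 0.5, 1.0, -3.0, 0, 0.5, 1.0, -3.1, 0, 0.5, 1.0, -3.1, 0, 0.5, 0.9, -3.1, 0.4, 0.5, 0.9, -3.0, 0.6, 0.5, 0.8, -2.6, 0.7, 0.4, 0.5, -1.6, 0.6, 0.2, 0.2, -0.5, 0.3, 0])

```text
time: 6.35
tcp_pos: [0.546, -0.032, 0.0536]
tcp_rot: [-3.138, 0.009, -0.072]
contact_force: [-0.3, 0.0, -1.9]
finger_gap: 0.0122
```

Run:
```python
from h import *
plan(.5446,-.006,.0436,-.066,6)
```

```text
now 6.35 [ 0.546  -0.032   0.0536] [-3.1384  0.0091 -0.0721] gap 0.0122 F [-0.3  0.  -1.9] j [-0.08  0.45  1.86  0.    0.84 -0.01]
dist 0.0279 dyaw deg 0.35
[-0.05, -0.43, 0.17, -0.06, -0.05, -0.43, 0.17, -0.06, -0.05, -0.43, 0.17, -0.06, -0.05, -0.43, 0.17, -0.06, -0.05, -0.43, 0.17, -0.06, -0.05, -0.43, 0.17, -0.06, 0, 0, 0, 0, 0, 0, 0, 0, 0, 0, 0, 0, 0, 0, 0, 0]
```

Call:
send_rows(plan=[-0.1, -0.4, 0.1, 0, 0, -0.4, 0.2, 0, -0.1, -0.4, 0.2, 0, 0, -0.4, 0.2, 0, 0, -0.4, 0.2, 0, 0, -0.3, 0.1, 0, 0, 0, 0, 0, 0, 0, 0, 0, 0, 0, 0, 0, 0, 0, 0, 0])

```text
time: 7.35
tcp_pos: [0.5446, -0.0098, 0.0429]
tcp_rot: [-3.139, 0.01, -0.074]
contact_force: [-0.3, 0.1, -1.7]
finger_gap: 0.0121
```

Run:
```python
from h import *
snap("d",{"side":(240,340,200,300),"top":(180,280,180,280)})
plan(.5446,-.006,.0436,-.066,2)
```

```text
side scale 5.6
top scale 5.6
now 7.45 [ 0.5446 -0.0098  0.0429] [-3.1395  0.0103 -0.0742] gap 0.0122 F [-0.2 -0.  -2.3] j [-0.04  0.47  1.87  0.    0.81  0.03]
dist 0.0039 dyaw deg 0.47
[-0.01, -0.19, -0.04, -0.24, -0.01, -0.19, -0.04, -0.24, 0, 0, 0, 0, 0, 0, 0, 0, 0, 0, 0, 0, 0, 0, 0, 0, 0, 0, 0, 0, 0, 0, 0, 0, 0, 0, 0, 0, 0, 0, 0, 0]
```

View pics/side_d.png

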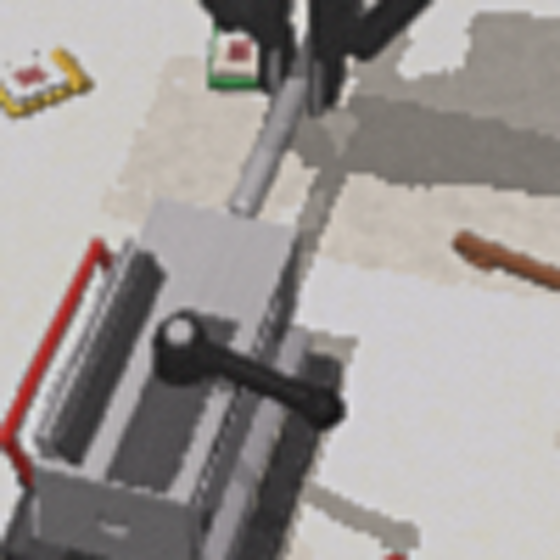

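View pics/top_d.png

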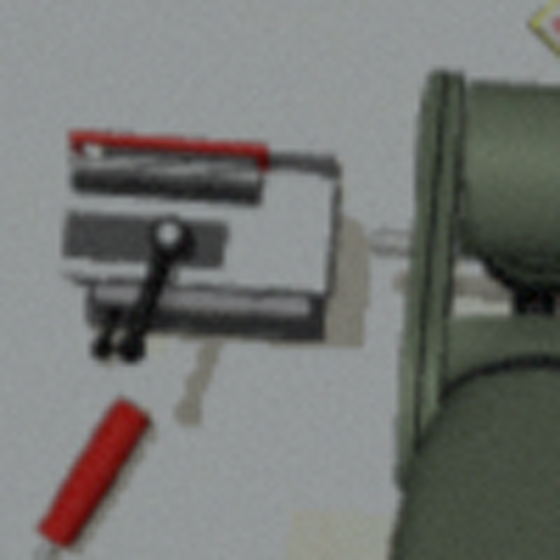

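The top view shows the block's mouth-face corners at px (240,210) and (238,232), with the shaft tip at (246.2,223.0). The side view shows the tip just behind the block's rear top edge. I'll compute the relative offset.

Run:
```python
from h import *
T=lambda a,b:np.array([180+(a+.5)/5.6-.5,180+(b+.5)/5.6-.5])
S=lambda a,b:np.array([240+(a+.5)/5.6-.5,200+(b+.5)/5.6-.5])
for nm,p in(("+x",T(340,168)),("-x",T(328,293))):print("top corner",nm,ray("top",p,.085))
for nm,p in(("+x",S(158,200)),("-x",S(299,232))):print("side corner",nm,ray("side",p,.085))
print("tip top",ray("top",T(372,242),.0595),"pt",ray("top",T(408,245),.0595))
print("shaft side centre pts",ray("side",S(243,207),.0595),ray("side",S(285,110),.0595))
w=-.0742;print("tip from tcp",.5446-.0913*np.sin(w)*1,-.0098+.0913*np.cos(w))
```

```text
top corner +x [0.58866888 0.1005378  0.085     ]
top corner -x [0.51833891 0.10590799 0.085     ]
side corner +x [0.58021427 0.10788985 0.085     ]
side corner -x [0.51722599 0.1117822  0.085     ]
tip top [0.5500416  0.08325809 0.0595    ] pt [0.54852378 0.06276741 0.0595    ]
shaft side centre pts [0.54948187 0.08013367 0.0595    ] [0.5451881  0.01616064 0.0595    ]
tip from tcp 0.5513682454213492 0.08124878282501301
```

Call:
send_rows(plan=[-0.1, 0, 0, -0.4, -0.1, 0, -0.1, 0, 0, 0, 0, 0, 0, -0.4, 0, 0, 0, -0.5, 0, 0, 0, -0.5, 0, 0, 0, -0.5, 0, 0, 0, -0.5, 0, 0, 0, -0.5, 0, 0, 0, -0.3, 0, 0])

```text
time: 8.45
tcp_pos: [0.5452, 0.025, 0.0443]
tcp_rot: [-3.139, 0.009, -0.067]
contact_force: [0.7, -0.4, -2.1]
finger_gap: 0.0118
```

Run:
```python
from h import *
plan(.549,.080,.0436,-.066,8)
snap("e",{"side":(240,340,200,300),"top":(180,280,180,280)})
```

```text
now 8.45 [0.5452 0.025  0.0443] [-3.1393  0.009  -0.0668] gap 0.0118 F [ 0.7 -0.4 -2.1] j [0.02 0.46 1.87 0.   0.81 0.09]
dist 0.0551 dyaw deg 0.05
[0.0, -0.69, 0.01, -0.01, 0.0, -0.69, 0.01, -0.01, 0.0, -0.69, 0.01, -0.01, 0.0, -0.69, 0.01, -0.01, 0.0, -0.69, 0.01, -0.01, 0.0, -0.69, 0.01, -0.01, 0.0, -0.69, 0.01, -0.01, 0.0, -0.69, 0.01, -0.01, 0, 0, 0, 0, 0, 0, 0, 0]
side scale 5.6
top scale 5.6
```

View pics/side_e.png

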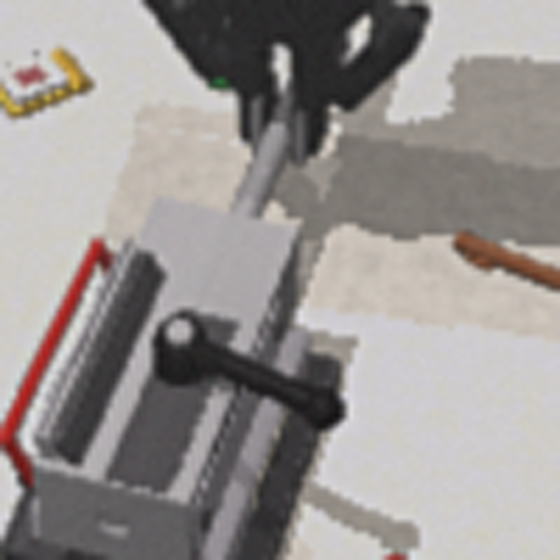

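View pics/top_e.png

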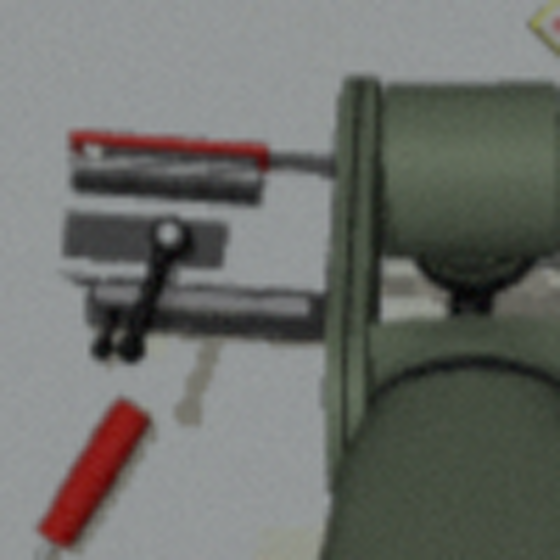

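The side view shows the shaft passing behind the block's mouth edge at crop (245,210). The tip is nominally about 10 mm deep with no contact force, so I'll keep going.

Call:
send_rows(plan=[0, -0.3, 0, 0, 0, -0.4, 0, 0, 0, -0.4, 0, 0, 0, -0.4, 0, 0, 0, -0.4, 0, 0, 0, -0.4, 0, 0, 0, -0.3, 0, 0, 0, -0.2, 0, 0, 0, 0, 0, 0, 0, 0, 0, 0])

```text
time: 9.55
tcp_pos: [0.5473, 0.0552, 0.0443]
tcp_rot: [-3.139, 0.009, -0.067]
contact_force: [0.9, -0.2, -3.3]
finger_gap: 0.0122
```

Run:
```python
from h import *
plan(.549,.080,.0436,-.066,8)
```

```text
now 9.55 [0.5473 0.0552 0.0443] [-3.1394  0.009  -0.0667] gap 0.0122 F [ 0.9 -0.2 -3.3] j [0.08 0.47 1.86 0.   0.82 0.14]
dist 0.0248 dyaw deg 0.04
[0.0, -0.31, 0.01, -0.0, 0.0, -0.31, 0.01, -0.0, 0.0, -0.31, 0.01, -0.0, 0.0, -0.31, 0.01, -0.0, 0.0, -0.31, 0.01, -0.0, 0.0, -0.31, 0.01, -0.0, 0.0, -0.31, 0.01, -0.0, 0.0, -0.31, 0.01, -0.0, 0, 0, 0, 0, 0, 0, 0, 0]
```

Call:
send_rows(plan=[0, -0.3, 0, 0, 0, -0.3, 0, 0, 0, -0.3, 0, 0, 0, -0.3, 0, 0, 0, -0.3, 0, 0, 0, -0.3, 0, 0, 0, -0.2, 0, 0, 0, -0.1, 0, 0, 0, 0, 0, 0, 0, 0, 0, 0])

```text
time: 10.55
tcp_pos: [0.5488, 0.0779, 0.0443]
tcp_rot: [-3.14, 0.009, -0.067]
contact_force: [1.5, -0.3, -3.2]
finger_gap: 0.0121
```

Run:
```python
from h import *
plan(.549,.080,.0436,-.066,8)
snap("f",{"side":(240,340,200,300)})
```

```text
now 10.55 [0.5488 0.0779 0.0443] [-3.1396  0.0091 -0.0667] gap 0.0121 F [ 1.5 -0.3 -3.2] j [0.12 0.47 1.85 0.   0.82 0.18]
dist 0.0022 dyaw deg 0.04
[0.0, -0.03, 0.01, -0.0, 0.0, -0.03, 0.01, -0.0, 0.0, -0.03, 0.01, -0.0, 0.0, -0.03, 0.01, -0.0, 0.0, -0.03, 0.01, -0.0, 0.0, -0.03, 0.01, -0.0, 0.0, -0.03, 0.01, -0.0, 0.0, -0.03, 0.01, -0.0, 0, 0, 0, 0, 0, 0, 0, 0]
side scale 5.6
```

View pics/side_f.png

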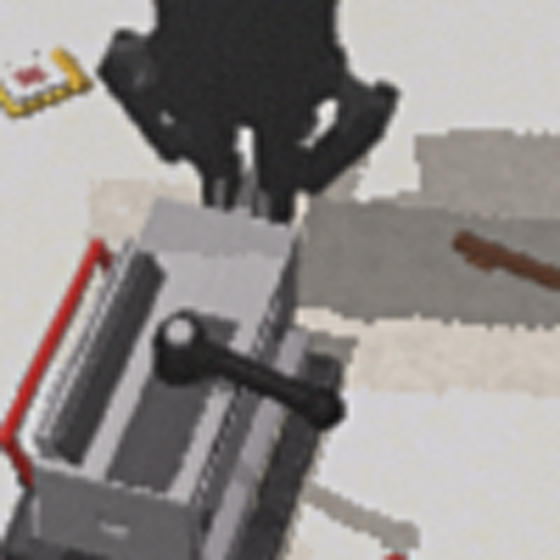

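Call:
send_rows(plan=[0, 0, 0, 0, 0, 0, 0, 0, 0, 0, 0, 0, 0, 0, 0, 0, 0, 0, 0, 0, 0, 0, 0, 0, 0, 0, 0, 0, 0, 0, 0, 0, 0, 0, 0, 0, 0, 0, 0, 0], grip=0)

```text
time: 11.6
tcp_pos: [0.5494, 0.0778, 0.0456]
tcp_rot: [-3.139, 0.007, -0.067]
contact_force: [-0.0, 0.7, -0.2]
finger_gap: 0.0858
```

Call:
send_rows(plan=[0, 0, -0.5, 0, 0, 0, -1, 0, 0, 0, -1.5, 0, 0, 0, -1.5, 0, 0, 0, -1.5, 0, 0, 0, -1.0, 0, 0, 0, -0.5, 0, 0, 0, 0, 0, 0, 0, 0, 0, 0, 0, 0, 0])

```text
time: 12.6
tcp_pos: [0.5499, 0.0776, 0.127]
tcp_rot: [-3.139, 0.006, -0.067]
contact_force: [-0.7, -0.6, 0.5]
finger_gap: 0.0854
```

Run:
```python
from h import *
snap("g",{"side":(240,340,180,280),"top":(180,280,180,280)})
plan(.54,-.03,.13,-.066,8)
```

```text
side scale 5.6
top scale 5.6
now 12.7 [0.5498 0.0776 0.1268] [-3.1387  0.0066 -0.0673] gap 0.0856 F [0.6 0.2 0.2] j [0.12 0.38 1.76 0.   1.01 0.18]
dist 0.1081 dyaw deg 0.07
[-0.03, 1.35, -0.04, -0.01, -0.03, 1.35, -0.04, -0.01, -0.03, 1.35, -0.04, -0.01, -0.03, 1.35, -0.04, -0.01, -0.03, 1.35, -0.04, -0.01, -0.03, 1.35, -0.04, -0.01, -0.03, 1.35, -0.04, -0.01, -0.03, 1.35, -0.04, -0.01, 0, 0, 0, 0, 0, 0, 0, 0]
```

View pics/side_g.png

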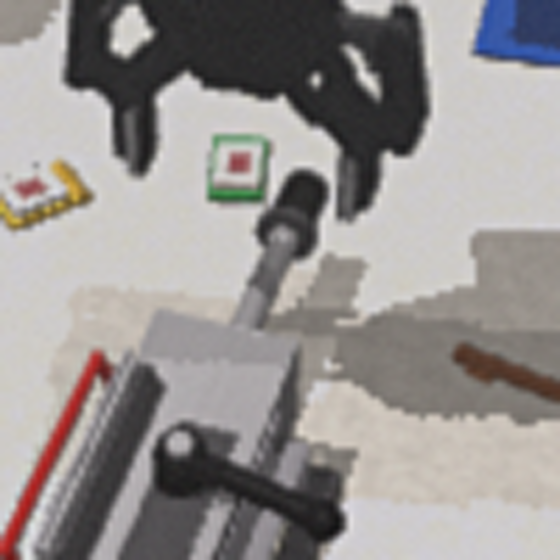

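View pics/top_g.png

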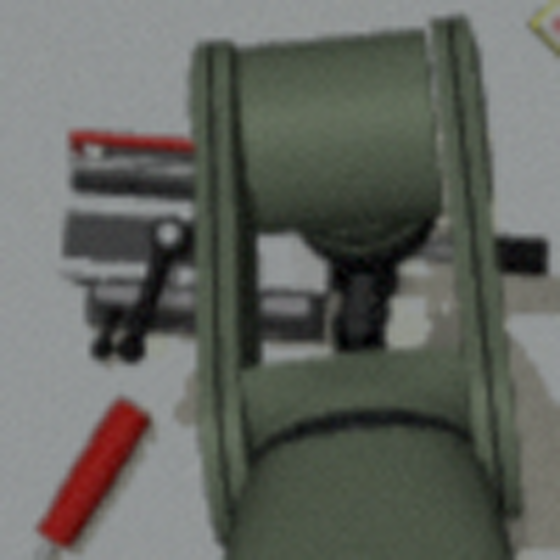

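The shaft stays in the bore. The knob's rear end is at top px (277.4,225.3), and in the side view the collar is at about (291,224) and the knob at about (296,217).

Run:
```python
from h import *
T=lambda a,b:np.array([180+(a+.5)/5.6-.5,180+(b+.5)/5.6-.5])
S=lambda a,b:np.array([240+(a+.5)/5.6-.5,180+(b+.5)/5.6-.5])
print(ray("top",T(547,256),.058),ray("top",T(502,254),.058))
print(ray("side",S(287,230),.058),ray("side",S(305,190),.058), ray("side",S(250,320),.06))
```

```text
[ 0.54316494 -0.0163164   0.058     ] [0.54406115 0.00928632 0.058     ]
[0.54344022 0.01957114 0.058     ] [ 0.54122095 -0.00832998  0.058     ] [0.54621591 0.08044684 0.06      ]
```

Run:
```python
from h import *
plan(.5437,-.002,.12,-.066,8)
```

```text
now 12.7 [0.5498 0.0776 0.1268] [-3.1387  0.0066 -0.0673] gap 0.0856 F [0.6 0.2 0.2] j [0.12 0.38 1.76 0.   1.01 0.18]
dist 0.0801 dyaw deg 0.07
[-0.01, 1.0, 0.08, -0.01, -0.01, 1.0, 0.08, -0.01, -0.01, 1.0, 0.08, -0.01, -0.01, 1.0, 0.08, -0.01, -0.01, 1.0, 0.08, -0.01, -0.01, 1.0, 0.08, -0.01, -0.01, 1.0, 0.08, -0.01, -0.01, 1.0, 0.08, -0.01, 0, 0, 0, 0, 0, 0, 0, 0]
```

Call:
send_rows(plan=[0, 0.7, 0, 0, 0, 1.1, 0.1, 0, 0, 1.2, 0.1, 0, 0, 1.2, 0.1, 0, 0, 1.2, 0.1, 0, 0, 1.1, 0.1, 0, -0.1, 0.8, 0, 0, 0, 0.4, 0, 0, 0, 0, 0, 0, 0, 0, 0, 0])

```text
time: 13.7
tcp_pos: [0.5421, -0.0078, 0.1199]
tcp_rot: [-3.14, 0.009, -0.07]
contact_force: [0.3, 0.2, 0.3]
finger_gap: 0.0854
```

Run:
```python
from h import *
plan(.5437,-.002,.041,-.066,8)
```

```text
now 13.7 [ 0.5421 -0.0078  0.1199] [-3.1395  0.0092 -0.0697] gap 0.0854 F [0.3 0.2 0.3] j [-0.04  0.37  1.8   0.    0.99  0.03]
dist 0.0791 dyaw deg 0.21
[0.01, -0.07, 0.99, -0.03, 0.01, -0.07, 0.99, -0.03, 0.01, -0.07, 0.99, -0.03, 0.01, -0.07, 0.99, -0.03, 0.02, -0.07, 0.99, -0.03, 0.02, -0.07, 0.99, -0.03, 0.02, -0.07, 0.99, -0.03, 0.02, -0.07, 0.99, -0.03, 0, 0, 0, 0, 0, 0, 0, 0]
```

Call:
send_rows(plan=[0.1, -0.3, 0.8, -0.2, 0, -0.2, 1.0, 0, 0, 0, 1.1, 0, 0, 0, 1.1, 0, 0, 0, 1.1, 0, 0, 0, 1.0, 0, 0, 0, 0.7, 0, 0, 0, 0.4, 0, 0, 0, 0.1, 0, 0, 0, 0, 0])

```text
time: 14.7
tcp_pos: [0.542, -0.0004, 0.0387]
tcp_rot: [-3.139, 0.012, -0.063]
contact_force: [-0.4, 0.8, 0.0]
finger_gap: 0.0854
```

Run:
```python
from h import *
plan(.5437,-.002,.041,-.066,2)
snap("h",{"side":(240,340,180,280)})
```

```text
now 14.7 [ 5.42e-01 -4.00e-04  3.87e-02] [-3.1392  0.0124 -0.0633] gap 0.0854 F [-0.4  0.8  0. ] j [-0.02  0.47  1.88  0.    0.8   0.04]
dist 0.0033 dyaw deg -0.15
[0.09, 0.07, -0.11, 0.08, 0.09, 0.07, -0.11, 0.08, 0, 0, 0, 0, 0, 0, 0, 0, 0, 0, 0, 0, 0, 0, 0, 0, 0, 0, 0, 0, 0, 0, 0, 0, 0, 0, 0, 0, 0, 0, 0, 0]
side scale 5.6
```

View pics/side_h.png

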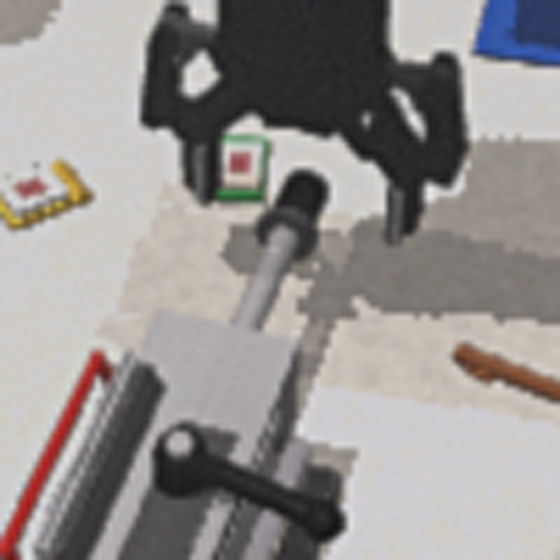

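The knob at crop (305,195) sits between the fingers. I'll nudge +x and close on it.

Call:
send_rows(plan=[0.2, 0.1, -0.1, 0, 0, 0, 0, 0, 0, 0, 0, 0, 0, 0, 0, 0, 0, 0, 0, 0, 0, 0, 0, 0, 0, 0, 0, 0, 0, 0, 0, 0, 0, 0, 0, 0, 0, 0, 0, 0], grip=1)

```text
time: 15.75
tcp_pos: [0.5452, -0.0018, 0.0417]
tcp_rot: [-3.139, 0.009, -0.063]
contact_force: [0.4, 0.5, 0.3]
finger_gap: 0.02
```

Run:
```python
from h import *
plan(.549,.080,.041,-.066,9)
snap("i",{"side":(240,340,180,280)})
```

```text
now 15.75 [ 0.5452 -0.0018  0.0417] [-3.1392  0.0088 -0.0634] gap 0.02 F [0.4 0.5 0.3] j [-0.03  0.47  1.88  0.    0.81  0.03]
dist 0.0819 dyaw deg -0.15
[-0.02, -0.91, 0.01, 0.02, -0.02, -0.91, 0.01, 0.02, -0.02, -0.91, 0.01, 0.02, -0.02, -0.91, 0.01, 0.02, -0.02, -0.91, 0.01, 0.02, -0.02, -0.91, 0.01, 0.02, -0.02, -0.91, 0.01, 0.02, -0.02, -0.91, 0.01, 0.02, -0.02, -0.91, 0.01, 0.02, 0, 0, 0, 0]
side scale 5.6
```

View pics/side_i.png

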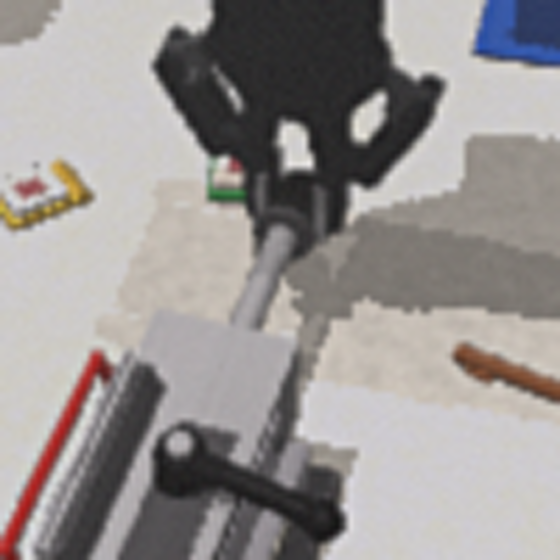

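Call:
send_rows(plan=[0, -0.3, 0, 0.1, 0, -0.5, 0, 0, 0, -0.5, 0, 0, -0.1, -0.5, 0, 0, 0, -0.5, 0, 0, 0, -0.5, 0, 0, 0, -0.5, 0, 0, 0, -0.4, 0, 0, 0, -0.2, 0, 0, 0, 0, 0, 0])

```text
time: 16.8
tcp_pos: [0.5478, 0.0278, 0.0435]
tcp_rot: [3.125, 0.005, -0.058]
contact_force: [-0.3, -2.1, 0.9]
finger_gap: 0.0199
```

Run:
```python
from h import *
plan(.549,.080,.041,-.066,9)
```

```text
now 16.8 [0.5478 0.0278 0.0435] [ 3.1249  0.0049 -0.0579] gap 0.0199 F [-0.3 -2.1  0.9] j [ 0.04  0.47  1.87 -0.02  0.81  0.11]
dist 0.0523 dyaw deg -0.46
[-0.02, -0.58, 0.03, 0.05, -0.02, -0.58, 0.03, 0.05, -0.02, -0.58, 0.03, 0.05, -0.02, -0.58, 0.03, 0.05, -0.02, -0.58, 0.03, 0.05, -0.02, -0.58, 0.03, 0.05, -0.02, -0.58, 0.03, 0.05, -0.02, -0.58, 0.03, 0.05, -0.02, -0.58, 0.03, 0.05, 0, 0, 0, 0]
```

Call:
send_rows(plan=[0, -0.4, 0, 0, 0, -0.5, 0, 0, 0, -0.5, 0, 0, 0, -0.5, 0, 0, 0, -0.5, 0, 0, 0, -0.5, 0, 0, 0, -0.5, 0, 0, 0, -0.4, 0, 0, 0, -0.2, 0, 0, 0, 0, 0, 0])

```text
time: 17.8
tcp_pos: [0.5497, 0.0645, 0.0446]
tcp_rot: [3.116, 0.005, -0.058]
contact_force: [-0.9, -3.7, 2.1]
finger_gap: 0.0201
```

Run:
```python
from h import *
plan(.549,.083,.041,-.066,5)
snap("j",{"side":(240,340,180,280)})
```

```text
now 17.8 [0.5497 0.0645 0.0446] [ 3.1155  0.0055 -0.0581] gap 0.0201 F [-0.9 -3.7  2.1] j [ 0.11  0.47  1.85 -0.03  0.83  0.19]
dist 0.0188 dyaw deg -0.45
[-0.04, -0.37, 0.07, 0.09, -0.04, -0.37, 0.07, 0.09, -0.04, -0.37, 0.07, 0.09, -0.04, -0.37, 0.07, 0.09, -0.04, -0.37, 0.07, 0.09, 0, 0, 0, 0, 0, 0, 0, 0, 0, 0, 0, 0, 0, 0, 0, 0, 0, 0, 0, 0]
side scale 5.6
```

View pics/side_j.png

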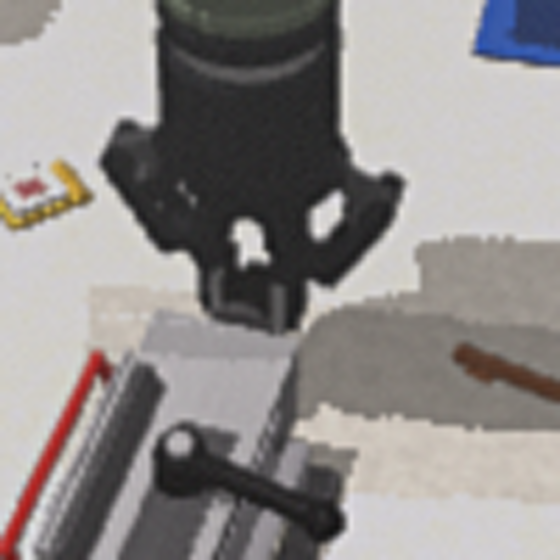

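Call:
send_rows(plan=[0, -0.3, 0, 0, 0, -0.3, 0, 0, 0, -0.3, 0, 0, 0, -0.3, 0, 0, 0, -0.3, 0, 0, 0, -0.2, 0, 0, 0, -0.2, 0, 0, 0, -0.2, 0, 0, 0, 0, 0, 0, 0, 0, 0, 0])

```text
time: 18.85
tcp_pos: [0.5506, 0.0819, 0.0449]
tcp_rot: [3.107, 0.006, -0.058]
contact_force: [-0.2, -3.5, 2.9]
finger_gap: 0.0201
```

Run:
```python
from h import *
plan(.549,.085,.041,-.066,5)
snap("k",{"side":(240,340,180,280)})
```

```text
now 18.85 [0.5506 0.0819 0.0449] [ 3.1071  0.0064 -0.0576] gap 0.0201 F [-0.2 -3.5  2.9] j [ 0.15  0.48  1.84 -0.04  0.84  0.23]
dist 0.0052 dyaw deg -0.48
[-0.03, -0.06, 0.08, 0.1, -0.03, -0.06, 0.08, 0.1, -0.03, -0.06, 0.08, 0.1, -0.04, -0.06, 0.08, 0.1, -0.04, -0.06, 0.08, 0.1, 0, 0, 0, 0, 0, 0, 0, 0, 0, 0, 0, 0, 0, 0, 0, 0, 0, 0, 0, 0]
side scale 5.6
```

View pics/side_k.png

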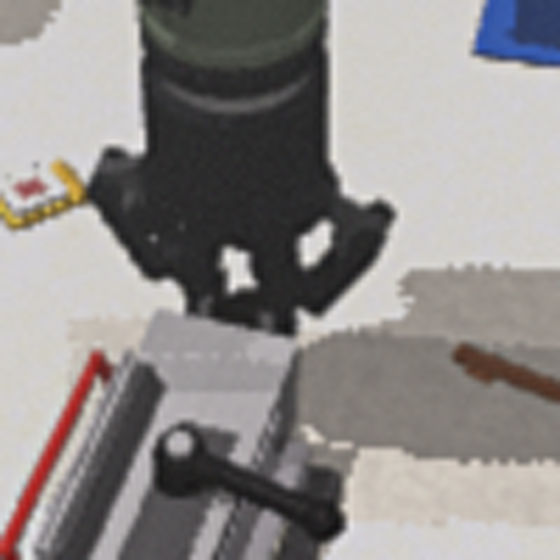

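Call:
send_rows(plan=[0, -0.3, 0, 0, 0, -0.3, 0, 0, 0, -0.3, 0, 0, 0, -0.3, 0, 0, 0, -0.3, 0, 0, 0, -0.3, 0, 0, 0, -0.3, 0, 0, 0, -0.3, 0, 0, 0, -0.3, 0, 0, 0, -0.3, 0, 0])

```text
time: 19.9
tcp_pos: [0.5505, 0.0824, 0.0448]
tcp_rot: [3.056, 0.012, -0.049]
contact_force: [-0.2, -14.6, 3.7]
finger_gap: 0.0203
```

Run:
```python
from h import *
plan(.549,.085,.041,-.066,5)
```

```text
now 19.9 [0.5505 0.0824 0.0448] [ 3.0558  0.012  -0.0488] gap 0.0203 F [ -0.2 -14.6   3.7] j [ 0.17  0.49  1.83 -0.11  0.86  0.29]
dist 0.0049 dyaw deg -0.99
[-0.03, -0.05, 0.08, 0.2, -0.03, -0.05, 0.08, 0.2, -0.03, -0.05, 0.08, 0.2, -0.03, -0.05, 0.08, 0.2, -0.03, -0.05, 0.08, 0.2, 0, 0, 0, 0, 0, 0, 0, 0, 0, 0, 0, 0, 0, 0, 0, 0, 0, 0, 0, 0]
```

Call:
send_rows(plan=[0, 0, 0, 0, 0, 0, 0, 0, 0, 0, 0, 0, 0, 0, 0, 0, 0, 0, 0, 0, 0, 0, 0, 0, 0, 0, 0, 0, 0, 0, 0, 0, 0, 0, 0, 0, 0, 0, 0, 0], grip=0)

```text
time: 20.9
tcp_pos: [0.5502, 0.0859, 0.0436]
tcp_rot: [3.06, 0.013, -0.049]
contact_force: [0.2, -0.2, 0.2]
finger_gap: 0.0853
```

Call:
send_rows(plan=[0, 0, -0.5, 0, 0, 0.1, -1, 0, 0, 0.1, -1.5, 0, 0, 0.2, -2, 0, 0, 0.2, -2, 0, 0, 0.2, -2, 0, 0, 0.2, -2, 0, 0, 0.1, -1.5, 0, 0, 0, -0.5, 0, 0, 0, 0, 0])

```text
time: 21.9
tcp_pos: [0.5524, 0.0852, 0.1859]
tcp_rot: [3.062, 0.008, -0.049]
contact_force: [-0.2, -0.1, 0.3]
finger_gap: 0.0854
```

Run:
```python
from h import *
snap("l",{"side":(240,340,180,280),"top":(180,280,180,280)})
plan(.549,.085,.041,-.066,5)
```

```text
side scale 5.6
top scale 5.6
now 22.0 [0.5518 0.0851 0.1847] [ 3.0613  0.0098 -0.049 ] gap 0.0854 F [-0.2  0.6 -0.5] j [ 0.18  0.34  1.66 -0.08  1.17  0.26]
dist 0.1437 dyaw deg -0.98
[-0.06, 0.01, 2.87, 0.2, -0.06, 0.01, 2.87, 0.2, -0.06, 0.01, 2.87, 0.2, -0.06, 0.01, 2.87, 0.2, -0.06, 0.01, 2.87, 0.2, 0, 0, 0, 0, 0, 0, 0, 0, 0, 0, 0, 0, 0, 0, 0, 0, 0, 0, 0, 0]
```

View pics/side_l.png

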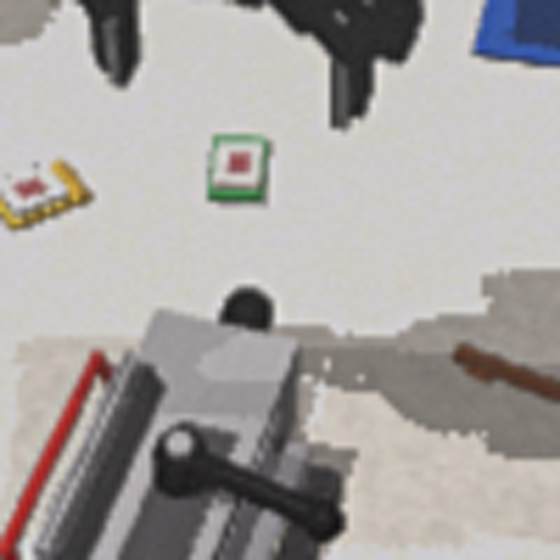

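View pics/top_l.png

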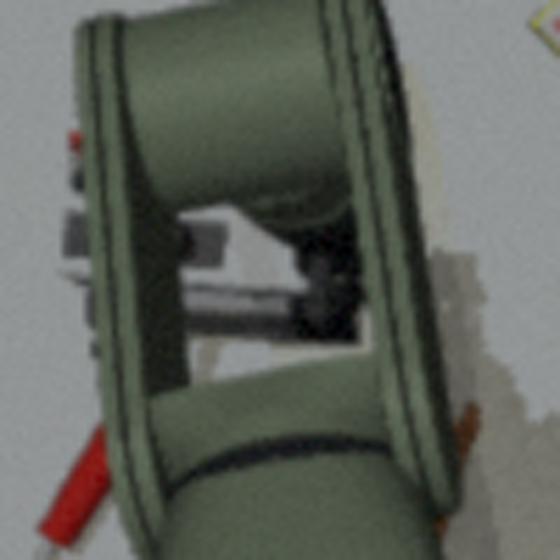

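The side view shows the knob poking out right behind the block's rear edge, at crop (247,305). The arm hides the collar from the top camera, so I'll shift clear and look again, closing the fingers on the way.

Run:
```python
from h import *
print(tri(np.array([291.4,307.6]),np.array([197.7,242.2])).x)
plan(.40,.12,.17,-.049,9)
```

```text
[0.49011241 0.24342272 0.00841739]
now 22.0 [0.5518 0.0851 0.1847] [ 3.0613  0.0098 -0.049 ] gap 0.0854 F [-0.2  0.6 -0.5] j [ 0.18  0.34  1.66 -0.08  1.17  0.26]
dist 0.1564 dyaw deg -0.0
[-1.7, -0.3, 0.16, 0.0, -1.7, -0.3, 0.16, 0.0, -1.7, -0.3, 0.16, 0.0, -1.7, -0.3, 0.16, 0.0, -1.7, -0.3, 0.16, 0.0, -1.7, -0.3, 0.16, 0.0, -1.7, -0.3, 0.16, 0.0, -1.7, -0.3, 0.16, 0.0, -1.7, -0.3, 0.16, 0.0, 0, 0, 0, 0]
```

Call:
send_rows(plan=[-1.2, -0.2, 0, 0, -2, -0.3, 0, 0, -2, -0.3, 0, 0, -2, -0.3, 0, 0, -2, -0.3, 0, 0, -2, -0.3, 0, 0, -2, -0.3, 0, 0, -1.5, -0.2, 0, 0, -0.5, 0, 0, 0, 0, 0, 0, 0], grip=1)

```text
time: 23.0
tcp_pos: [0.3831, 0.1143, 0.1765]
tcp_rot: [3.056, 0.032, -0.049]
contact_force: [0.5, -0.0, 0.1]
finger_gap: -0.0001
```

Run:
```python
from h import *
snap("m",{"side":(240,340,210,310),"top":(180,280,180,280)})
plan(.4975,.150,.13,-.049,9)
```

```text
side scale 5.6
top scale 5.6
now 23.1 [0.3842 0.1143 0.1767] [ 3.0559  0.0307 -0.0499] gap -0.0001 F [0.5 0.3 0. ] j [ 0.32  0.12  1.98 -0.08  1.1   0.4 ]
dist 0.1276 dyaw deg 0.05
[1.24, -0.46, 0.52, -0.01, 1.24, -0.46, 0.52, -0.01, 1.24, -0.46, 0.52, -0.01, 1.24, -0.46, 0.52, -0.01, 1.24, -0.46, 0.52, -0.01, 1.24, -0.46, 0.52, -0.01, 1.24, -0.46, 0.52, -0.01, 1.24, -0.46, 0.52, -0.01, 1.24, -0.46, 0.52, -0.01, 0, 0, 0, 0]
```

View pics/top_m.png

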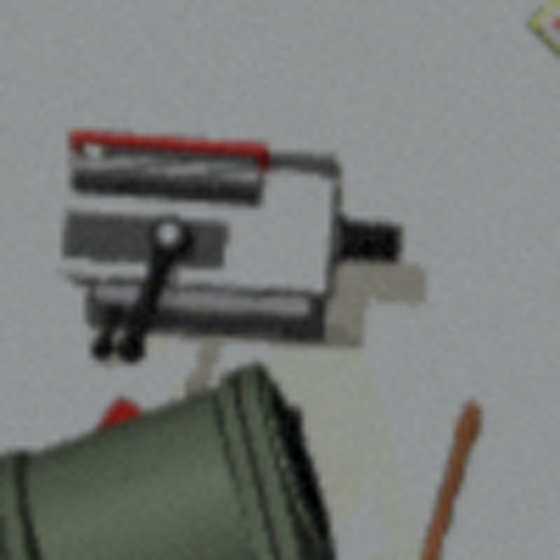

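View pics/side_m.png

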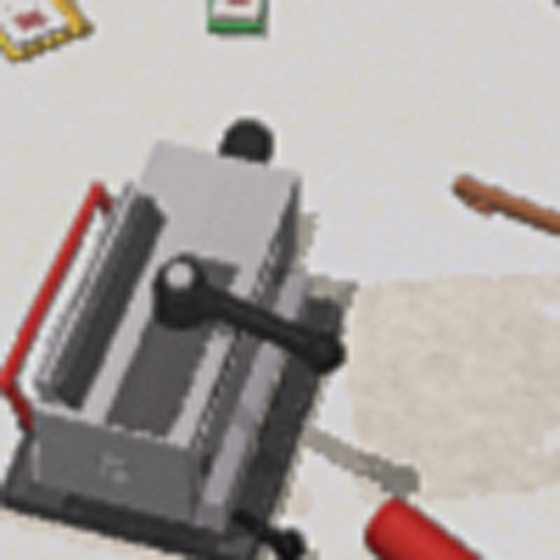

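Run:
```python
from h import *
T=lambda a,b:np.array([180+(a+.5)/5.6-.5,180+(b+.5)/5.6-.5])
e=ray("top",T(402,243),.060);f=ray("top",T(334,232),.085);print(e,f,"protrusion",f[1]-e[1])
```

```text
[0.54957758 0.06617481 0.06      ] [0.55253535 0.10321653 0.085     ] protrusion 0.03704172510483596
```

The shaft protrudes about 37 mm (38 mm nominal when seated) and the lever is still open at about 1.35 rad, so the shaft is home. Next I'll approach the lever from its -y side.

Call:
send_rows(plan=[0.9, -0.3, 0.3, 0, 1.4, -0.4, 0.5, 0, 1.5, -0.5, 0.6, 0, 1.5, -0.5, 0.6, 0, 1.5, -0.5, 0.6, 0, 1.5, -0.4, 0.6, 0, 1.4, -0.3, 0.5, 0, 0.8, 0, 0.3, 0, 0.2, 0, 0, 0, 0, 0, 0, 0])

```text
time: 24.1
tcp_pos: [0.5094, 0.1359, 0.1233]
tcp_rot: [3.056, 0.028, -0.054]
contact_force: [-0.6, 0.0, -0.6]
finger_gap: -0.0002
```

Run:
```python
from h import *
plan(.4985,.155,.094,-.049,6)
```

```text
now 24.1 [0.5094 0.1359 0.1233] [ 3.0564  0.0276 -0.0536] gap -0.0002 F [-0.6  0.  -0.6] j [ 0.28  0.37  1.79 -0.08  1.04  0.38]
dist 0.0367 dyaw deg 0.26
[-0.2, -0.31, 0.49, -0.04, -0.2, -0.31, 0.49, -0.04, -0.2, -0.31, 0.49, -0.04, -0.2, -0.31, 0.49, -0.04, -0.2, -0.31, 0.49, -0.04, -0.2, -0.31, 0.49, -0.04, 0, 0, 0, 0, 0, 0, 0, 0, 0, 0, 0, 0, 0, 0, 0, 0]
```

Call:
send_rows(plan=[-0.3, -0.3, 0.3, 0, -0.3, -0.3, 0.4, 0, -0.3, -0.3, 0.5, 0, -0.3, -0.3, 0.5, 0, -0.2, -0.3, 0.4, 0, 0, -0.3, 0.4, 0, 0, -0.1, 0.2, 0, 0, 0, 0, 0, 0, 0, 0, 0, 0, 0, 0, 0])

```text
time: 25.1
tcp_pos: [0.4924, 0.1549, 0.0936]
tcp_rot: [3.057, 0.028, -0.053]
contact_force: [0.1, -0.7, -0.2]
finger_gap: 0.0001
```

Run:
```python
from h import *
plan(.4985,.175,.094,-.049,6)
snap("n",{"side":(240,340,210,310),"top":(180,280,180,280)})
```

```text
now 25.1 [0.4924 0.1549 0.0936] [ 3.0565  0.0275 -0.0527] gap 0.0001 F [ 0.1 -0.7 -0.2] j [ 0.33  0.39  1.85 -0.08  0.96  0.43]
dist 0.021 dyaw deg 0.21
[0.08, -0.34, -0.01, -0.04, 0.08, -0.34, -0.01, -0.04, 0.08, -0.34, -0.01, -0.04, 0.08, -0.34, -0.01, -0.04, 0.08, -0.34, -0.01, -0.04, 0.08, -0.34, -0.01, -0.04, 0, 0, 0, 0, 0, 0, 0, 0, 0, 0, 0, 0, 0, 0, 0, 0]
side scale 5.6
top scale 5.6
```

View pics/side_n.png

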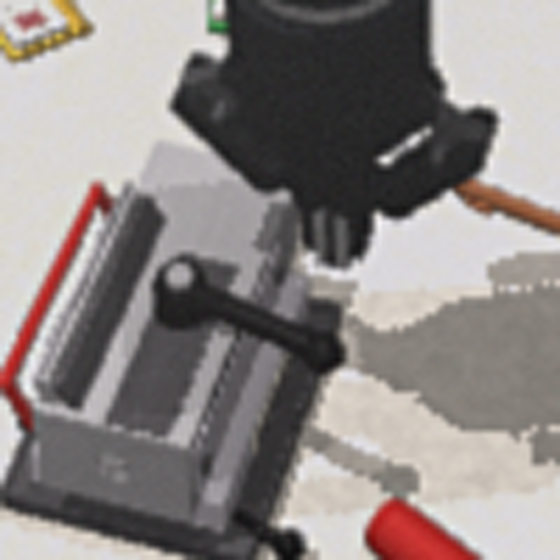

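```bash
cat >> h.py <<'E'
from scipy.spatial.transform import Rotation as Ro
def path(pts,step=.005,total=10):
    from workcell import ctrl
    o=ctrl.observe();p=o["tcp_pos"].copy();R=Ro.from_euler("xyz",o["tcp_rot"]).as_matrix()
    print("now",o["time"],p.round(4),o["tcp_rot"].round(3),"F",o["contact_force"].round(1))
    out=[]
    for q in pts:
        d=np.array(q)-p;n=max(1,int(np.ceil(np.linalg.norm(d)/step)));s=R.T@d/n*100
        for i in range(n):out.append([float(round(v,2)) for v in s]+[0])
        p=np.array(q)
    print(len(out),out)
E
python3 - <<'E'
from h import *
path([(.498,.189,.094),(.5016,.2118,.094),(.5135,.229,.094),(.5315,.240,.094),(.54,.24,.094)])
E
```

```text
now 25.2 [0.4924 0.1549 0.0937] [ 3.057  0.027 -0.053] F [-0.1  0.1  0.3]
24 [[0.05, -0.49, -0.05, 0], [0.05, -0.49, -0.05, 0], [0.05, -0.49, -0.05, 0], [0.05, -0.49, -0.05, 0], [0.05, -0.49, -0.05, 0], [0.05, -0.49, -0.05, 0], [0.05, -0.49, -0.05, 0], [0.05, -0.46, -0.04, 0], [0.05, -0.46, -0.04, 0], [0.05, -0.46, -0.04, 0], [0.05, -0.46, -0.04, 0], [0.05, -0.46, -0.04, 0], [0.22, -0.35, -0.04, 0], [0.22, -0.35, -0.04, 0], [0.22, -0.35, -0.04, 0], [0.22, -0.35, -0.04, 0], [0.22, -0.35, -0.04, 0], [0.35, -0.24, -0.03, 0], [0.35, -0.24, -0.03, 0], [0.35, -0.24, -0.03, 0], [0.35, -0.24, -0.03, 0], [0.35, -0.24, -0.03, 0], [0.42, -0.02, -0.01, 0], [0.42, -0.02, -0.01, 0]]
```

Call:
send_rows(plan=[0.1, -0.3, 0, 0, 0.1, -0.5, -0.1, 0, 0.1, -0.5, -0.1, 0, 0, -0.5, 0, 0, 0, -0.5, -0.1, 0, 0, -0.5, 0, 0, 0, -0.4, -0.1, 0, 0, -0.3, 0, 0, 0, -0.2, 0, 0, 0, 0, 0, 0])

```text
time: 26.2
tcp_pos: [0.4986, 0.1945, 0.0951]
tcp_rot: [3.055, 0.026, -0.052]
contact_force: [0.4, -0.4, 0.4]
finger_gap: 0.0
```

Run:
```python
from h import *
path([(.5016,.2118,.094),(.5135,.229,.094),(.5315,.240,.094),(.54,.24,.094)])
snap("o",{"side":(240,340,210,310)})
```

```text
now 26.2 [0.4986 0.1945 0.0951] [ 3.055  0.026 -0.052] F [ 0.4 -0.4  0.4]
16 [[0.05, -0.44, -0.01, 0], [0.05, -0.44, -0.01, 0], [0.05, -0.44, -0.01, 0], [0.05, -0.44, -0.01, 0], [0.22, -0.35, -0.04, 0], [0.22, -0.35, -0.04, 0], [0.22, -0.35, -0.04, 0], [0.22, -0.35, -0.04, 0], [0.22, -0.35, -0.04, 0], [0.35, -0.24, -0.03, 0], [0.35, -0.24, -0.03, 0], [0.35, -0.24, -0.03, 0], [0.35, -0.24, -0.03, 0], [0.35, -0.24, -0.03, 0], [0.42, -0.02, -0.01, 0], [0.42, -0.02, -0.01, 0]]
side scale 5.6
```

View pics/side_o.png

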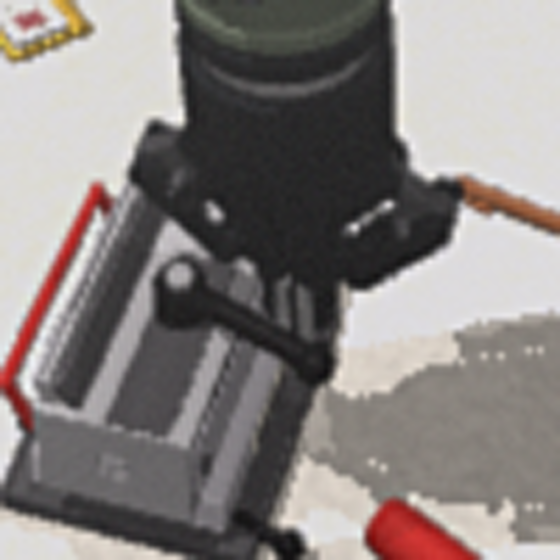

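The lever has begun to turn: its ball moved from crop (325,350) to (318,365). I'll keep sweeping along the arc.

Call:
send_rows(plan=[0, -0.4, 0.1, 0, 0, -0.4, 0, 0, 0.1, -0.4, 0, 0, 0.1, -0.4, 0, 0, 0.2, -0.4, 0, 0, 0.2, -0.4, -0.1, 0, 0.2, -0.4, 0, 0, 0.2, -0.3, -0.1, 0, 0.2, -0.3, 0, 0, 0.1, -0.1, 0, 0])

```text
time: 27.25
tcp_pos: [0.5122, 0.2302, 0.0916]
tcp_rot: [3.052, 0.032, -0.053]
contact_force: [-1.5, -3.0, 0.3]
finger_gap: 0.0001
```

Run:
```python
from h import *
path([(.5315,.242,.093),(.54,.242,.093)])
snap("p",{"side":(240,340,210,310)})
```

```text
now 27.25 [0.5122 0.2302 0.0916] [ 3.052  0.032 -0.053] F [-1.5 -3.   0.3]
7 [[0.37, -0.25, -0.06, 0], [0.37, -0.25, -0.06, 0], [0.37, -0.25, -0.06, 0], [0.37, -0.25, -0.06, 0], [0.37, -0.25, -0.06, 0], [0.42, -0.02, -0.02, 0], [0.42, -0.02, -0.02, 0]]
side scale 5.6
```

View pics/side_p.png

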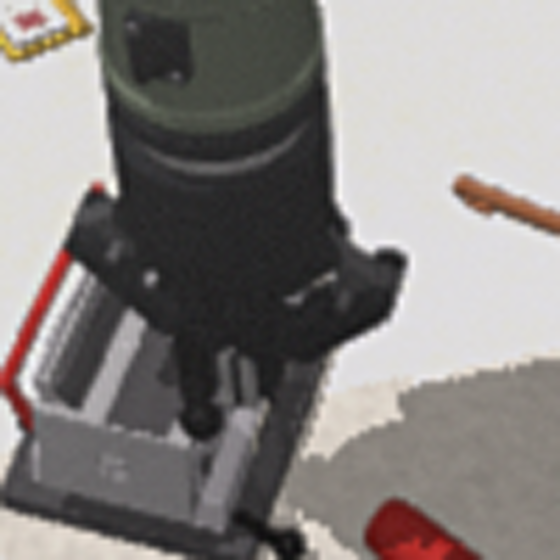

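The lever follows, its ball now at crop (203,420). I'll finish the arc and push to the stop.

Call:
send_rows(plan=[0.4, -0.3, -0.1, 0, 0.4, -0.3, -0.1, 0, 0.4, -0.2, 0, 0, 0.4, -0.2, -0.1, 0, 0.4, -0.1, 0, 0, 0.4, 0, 0, 0, 0.4, 0, 0, 0, 0.3, 0, 0, 0, 0.3, 0, 0, 0, 0.3, 0, 0, 0])

```text
time: 28.3
tcp_pos: [0.5332, 0.2413, 0.0931]
tcp_rot: [3.047, 0.076, -0.061]
contact_force: [-10.6, -0.6, 6.9]
finger_gap: 0.0001
```

Run:
```python
from h import *
path([(.54,.242,.093)])
snap("q",{"side":(240,340,210,310)})
```

```text
now 28.3 [0.5332 0.2413 0.0931] [ 3.047  0.076 -0.061] F [-10.6  -0.6   6.9]
2 [[0.34, -0.05, -0.02, 0], [0.34, -0.05, -0.02, 0]]
side scale 5.6
```

View pics/side_q.png

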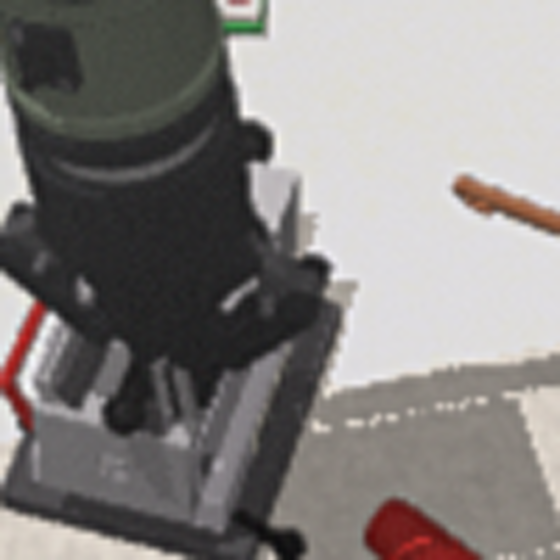

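A -10.6 N reaction in x says the stop has been reached, and TCP x is 0.533 against the expected 0.5315. I'll back off, rise and look.

Call:
send_rows(plan=[-0.4, 0, -0.2, 0, -0.6, 0, -0.3, 0, -0.5, 0, -0.8, 0, 0, 0, -2, 0, 0, 0, -2.5, 0, 0, 0, -2.5, 0, 0, 0, -2, 0, 0, 0, -1, 0, 0, 0, 0, 0, 0, 0, 0, 0])

```text
time: 29.35
tcp_pos: [0.5304, 0.2558, 0.215]
tcp_rot: [3.056, 0.062, -0.06]
contact_force: [-1.2, 0.3, 0.2]
finger_gap: -0.0
```

Call:
send_rows(plan=[-1, 1, 0, 0, -2, 2, 0, 0, -2.5, 2, 0, 0, -2.5, 2, 0, 0, -2.5, 1, 0, 0, -2.5, 0, 0, 0, -2, 0, 0, 0, -1, 0, 0, 0, 0, 0, 0, 0, 0, 0, 0, 0])

```text
time: 30.35
tcp_pos: [0.3564, 0.18, 0.2217]
tcp_rot: [3.047, 0.078, -0.061]
contact_force: [-0.8, 0.3, -0.0]
finger_gap: 0.0002
```

Run:
```python
from h import *
from workcell import ctrl
print(ctrl.observe()["tcp_pos"])
snap("r",{"side":(240,340,210,310),"top":(180,280,180,280)})
snap("rf",{"side":(0,560,0,420)})
```

```text
[0.3563887  0.18000737 0.22169657]
side scale 5.6
top scale 5.6
side scale 1.0
```

View pics/side_r.png

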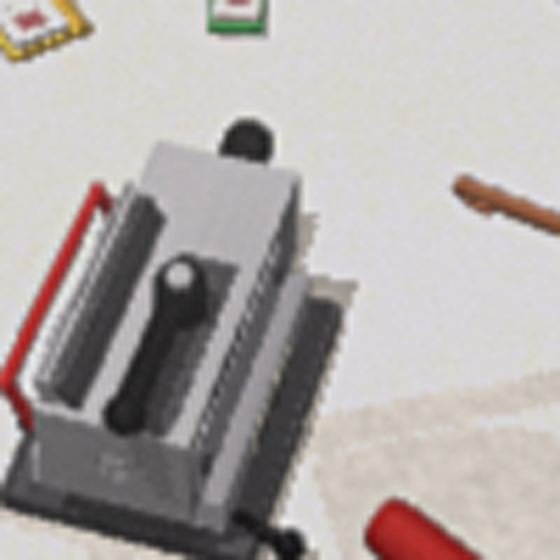

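View pics/top_r.png

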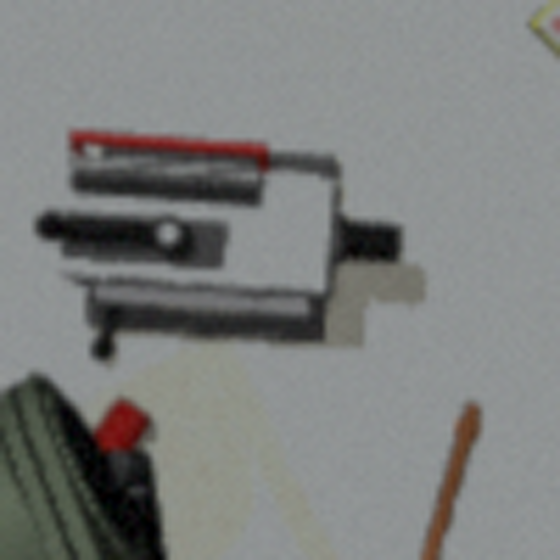

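View pics/side_rf.png

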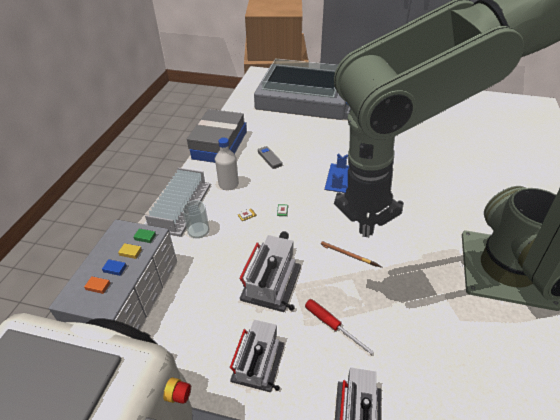

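The lever points along the block to +y, the knob still sticks out by the same amount, and the other things haven't moved. I'll check the lever angle once more, then hand in.

Run:
```python
from h import *
T=lambda a,b:np.array([180+(a+.5)/5.6-.5,180+(b+.5)/5.6-.5])
S=lambda a,b:np.array([240+(a+.5)/5.6-.5,210+(b+.5)/5.6-.5])
for n,p,e in(("top",T(170,233),T(50,225)),("side",S(181,272),S(127,408))):
  for z in(.108,.114):
    a=ray(n,p,z);b=ray(n,e,.101);d=b-a;print(n,z,a[:2].round(4),b[:2].round(4),"lever angle",np.arctan2(-d[0],d[1])+.066)
o=T(402,243);print(ray("top",o,.06))
from workcell import ctrl
s=ctrl.observe();print(s["time"],s["contact_force"],abs(s["joint_velocities"]).max())
```

```text
top 0.108 [0.5484 0.1916] [0.553  0.2589] lever angle -0.0026147414924977963
top 0.114 [0.5477 0.1908] [0.553  0.2589] lever angle -0.01207667484875212
side 0.108 [0.5468 0.1935] [0.5512 0.2576] lever angle -0.0022733150780131217
side 0.114 [0.5454 0.1984] [0.5512 0.2576] lever angle -0.03168565243242438
[0.54957758 0.06617481 0.06      ]
30.5 [-1.58016438  0.48143285  0.27820309] 0.0028510763339800634
```

```bash
python3 -c "
from workcell import ctrl
print(ctrl.sign_off())"
```

```text
the job is handed in; nothing more can be done
None
```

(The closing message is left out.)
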